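Press two wrenches home in the sloping tool tray

ROBOT

A 6-joint arm with a two-finger parallel gripper is mounted at the origin on a cart in front of the work surface, level with it; the furniture and walls round the work are solid. World frame = base frame: x ahead of the robot, y to its left, z up, the work surface at z = 0. Lengths are in m, angles in rad, forces in N, time in s.
With the tool pointing down it reaches from about 0.425 to 0.95 m from the base axis. Payload 3.5 kg.
Tool frame: the origin (TCP) lies midway between the tips of the shut fingers; the grasp point (between the pads) lies 19 mm behind it; z points along the fingers, y is the direction in which the jaws open and shut (so a half turn about z gives the same grasp; the last joint's range is limited). The gripper opens to 85 mm and grips with 20 to 120 N. Pads are 22 mm wide; open, the fingers measure 114 mm over their backs; the gripper's body (76 mm by 85 mm) begins 54 mm behind the grasp point. The pads swing forward as they close: fully open they stand 13 mm farther back than shut.
Start: joints at [1.042, 0.286, 1.577, -0, 1.279, -0.15], TCP at [0.25, 0.627, 0.231] pointing down, gripper open.
Joint ranges: [-2.77, 2.77], [-0.9, 2.22], [0.21, 2.48], [-1.53, 4.67], [0.24, 2.81], [-2.84, 2.84]. Speed limits (rad/s): [2.79, 2.79, 3.14, 3.14, 3.14, 3.14].

INTERFACE

Orientations are given as a unit quaternion [w, x, y, z].
In Python, from rig import bot gives the robot as it stands.
- The arm moves only by the tool jog_arm, never from a script. Its argument "steps" is text: rows parted by semicolons, each of 7 numbers parted by spaces: the shift along the tool's x, y, z in m, then the turn, a rotation vector about the tool's x, y, z in degrees, then the gripper command: -1 is shut, 1 is fully open, values between are in proportion. A call has 1 to 10 rows; each row shifts and turns the pose as measured when the row begins, along the tool's axes as they then stand; what a row does not reach is not made up. A row lasts 1/10 s, in which the tool goes at most 50 mm and 8.59 degrees, less where a joint would pass 70% of its speed; a pose out of reach is approached as far as the arm can. A call is refused whole if a number of a shift passes 0.05 or a number of a turn 8.59, either way. A call with a gripper value outside its range is refused whole. The fingers move at their own pace and stop on an object; "grip_force" is the grip in N (left out, the last holds). Time passes only in rows, so rows that do not move let the fingers close. It gives the time, the measured TCP pose, the force and the opening at its end, in the units of the state.
- bot.get_obs(): the state, without advancing time (a new reading comes with each control period).
- bot.read_camera(name): name is "scene" or "side" or "wrist"; returns a dict with "img" (384x512x3 uint8, red, green, blue), "camera_matrix" (3x3 intrinsics, pixels), "k1" (the pictures are not rectified: a ray, as slopes to the right and down, at radius r is drawn at 1 + k1 r^2 times it, then the intrinsics apply), "origin" and "attitude" of the camera in the world. Camera axes: x right, y down, z forward; pixel columns grow to the right and rows downward; lengths in m; the calibration is good to about 2 mm. A picture is of the moment at which its call begins. There is no depth.
- bot.job_done(): hands the job in, once; it reports no verdict.
The state is a dict: "time_s": time; "joint_pos": joint angles; "dq": joint speeds; "joint_torque": joint torques, N m; "eef_pos": TCP position; "tcp_rot": TCP orientation; "ft_force": force on the tool from outside, world axes, zero at the start; "torque": the same for the moment, N m; "gripper_width": finger opening in m.
Only numpy, scipy, OpenCV 4.12 (cv2) and the standard library are available. Lean on these libraries where they do the work, as an engineer would, in place of code of your own. Each camera call takes 0.05 s, during which the arm holds its last target.

TASK

Put the T-handled wrench and the L-shaped wrench away in the sloping tool tray: lay each one in the recess of its own shape, turned the way the recess runs, and press it down past the spring catches until it lies fully home, flush with the tray's face. Leave the other things on the table where they are.

Things in the scene. Friction and masses are not known exactly. Their poses are not given: they have to be found in the camera images.
- tray_bed: sloping grey tool tray, 170 x 220 mm, fixed on a stand; near edge low, far edge high, face sloping 30 degrees. Origin at the centre of the face, 86 mm above the table; x up the slope, y across to the robot's left, z out of the face. Recesses 18 mm deep. A finger channel 46 mm wide (x = -23 to +23 mm), 28 mm deep, runs across its whole width and out at both sides
- tee: the T-handled wrench (its body; origin 9 mm below tee_mid, on its underside). Note: cables hang and a pole stands over the bench at the left, beyond about 0.5 m from the base axis; an arm that starts there is best drawn in to about 0.45 m before it swings across to the table with the tray
- tee_mid (a point): steel T-handled wrench, about 150 g, lying flat; point on the axis of its round shank (16 mm diameter), 9 mm above its underside, where to grip it. x along the shank to the socket end (18 mm diameter, ends at x = +65 mm), cross-bar (18 mm diameter, 70 mm long along y) at x = -60 mm, z up. Seated, its axes are those of the tray
- tee_bar (a point): centre of the T-handled wrench's cross-bar, on its axis, 60 mm from tee_mid to -x
- ell: the L-shaped wrench (its body; origin 9 mm below ell_mid, on its underside)
- ell_mid (a point): steel L-shaped wrench, about 150 g, lying flat; point on the axis of its long round arm (16 mm diameter), 9 mm above its underside, where to grip it. x along the long arm to the elbow at x = +55 mm, where the short arm (18 mm diameter) turns off to -y, tip at y = -55 mm; socket end (18 mm diameter) ends at x = -65 mm; z up. Seated, its axes are those of the tray
- ell_tip (a point): tip of the L-shaped wrench's short arm, on its axis, at x = +55, y = -55 mm from ell_mid
- tee_slot_mid (a point): where tee_mid lies when home: 9 mm below the tray face, mid finger channel, on the line y = +50 mm of the tray; tray axes. Recess 21 mm wide. Spring-loaded steel balls in its walls, 31 mm to either side of this point along x, 4.5 mm below the face: a wrench laid in stops on them about 8 mm short of home; about 10 N pushes it past, then they hold it down
- tee_slot_bar (a point): where tee_bar lies when home, at the low end of the tray; tray axes. Cross-bar recess 23 mm wide, 74 mm long
- ell_slot_mid (a point): where ell_mid lies when home: 9 mm below the tray face, mid finger channel, on the line y = -35 mm of the tray; tray axes. Recess 21 mm wide, with the same spring-loaded balls 31 mm to either side along x: about 10 N pushes the wrench past them
- ell_slot_tip (a point): where ell_tip lies when home, at the high end of the tray, towards -y; tray axes. Short-arm recess 23 mm wide, 2 mm longer than the arm
- cap: bystander: black marker cap lying on the table between the wrenches, 18 x 40 x 20 mm, origin at its underside
- ink_bottle_a: bystander: ink bottle to the right of the tray, 44 mm wide, 90 mm tall, origin at its underside
- hexkey: bystander: small hex key near the front edge of the table, 29 x 85 x 4 mm, origin at its underside
- cutter_a: bystander: snap-off cutter behind the tray, 20 x 170 x 17 mm, origin at its underside
- tweezers_a: bystander: steel tweezers right in front of the tray, 10 x 125 x 12 mm, origin at its underside

How it is judged:
At the end, for the whole second after the job is handed in: Both wrenches lie at rest in the recesses of their own shapes, fully home under the catches: shank middle within 4.5 mm of its seated place, cross-bar centre and short-arm tip within 5 mm of theirs, level with the tray across it to 0.1 rad (distance between tee_mid and tee_slot_mid below 0.0045 m and distance between tee_bar and tee_slot_bar below 0.005 m and angle between the y axis of each of tee_mid, ell_mid and the y axis of tray_bed, either way round below 0.1 rad and linear speed of each of tee, ell below 0.02 m/s and distance between ell_mid and ell_slot_mid below 0.0045 m and distance between ell_tip and ell_slot_tip below 0.005 m); the robot touches nothing.
It fails at once if one of the other loose things on the table (marker cap, ink bottle, hex key, cutter, tweezers) is moved by more than 30 mm (distance of any of cap, ink_bottle_a, hexkey, cutter_a, tweezers_a from where it was at the start of the episode above 0.03 m).
It also fails if it takes over 66 s, if anything falls off the work surface, if the arm or the gripper's body presses on something with over 40 N, if the wrist force passes 120 N, or if a joint passes its speed limit or range.

## Working session

There is one attempt and no reset: what is moved stays moved. The work goes in short steps, Python scripts to look and compute and a tool call to move; the robot and the scene stay as the last step left them, time stands still between calls to the robot, and variables do not carry over. Pictures are saved under pics/ and viewed, and the job is handed in when it is done.

Besides the shell and the picture viewer there is one more tool, called after ">>>" as a command line: name --argument value ..., lists and objects as JSON in quotes. jog_arm: Moves the arm, as the interface text tells. Its arguments: {"type":"object","properties":{"steps":{"type":"string"},"grip_force":{"type":"number"}},"required":["steps"]}

```bash
ls; mkdir -p pics
python3 - <<'E'
from rig import bot
import cv2
print(bot.get_obs())
for n in ("scene","side","wrist"):
    d=bot.read_camera(n)
    cv2.imwrite(f"pics/{n}0.png",d["img"][:,:,::-1])
    print(n,d["camera_matrix"],d["k1"],d["origin"],d["attitude"])
E
```

```text
pics
{'time_s': 0.0, 'joint_pos': array([ 1.04203517e+00,  2.87179128e-01,  1.57821342e+00,  2.16625561e-05,
        1.27858293e+00, -1.50000060e-01]), 'dq': array([-0.00091487, -0.00020024, -0.00148351,  0.00206803, -0.00043754,
       -0.00047618]), 'joint_torque': array([-1.77423597e-03, -4.05997217e+01, -2.92618150e+01, -1.83981615e-04,
        6.00589468e-03,  1.03499417e-05]), 'eef_pos': array([0.24922152, 0.62658809, 0.22991848]), 'tcp_rot': array([-4.06402570e-04,  1.88253497e-01,  9.82119749e-01, -1.12000579e-03]), 'ft_force': array([-0.21522614, -0.19381908, -0.84306811]), 'torque': array([-0.0212221 , -0.00447137, -0.04804279]), 'gripper_width': 0.08545152004382581}
scene [[478.65808346   0.         252.27838642]
 [  0.         478.65808346 188.43339435]
 [  0.           0.           1.        ]] 0.06207680081103946 [0.10422479 0.53081764 1.07745788] [ 0.09812639 -0.26405267  0.90138413 -0.32886782]
side [[355.29537594   0.         258.07420031]
 [  0.         355.29537594 192.6817139 ]
 [  0.           0.           1.        ]] -0.045994185734159046 [ 0.45189212 -0.66736043  1.09933363] [-0.23917635  0.96626781 -0.0923129   0.02448517]
wrist [[291.3575011    0.         256.8703466 ]
 [  0.         291.3575011  193.60250998]
 [  0.           0.           1.        ]] -0.0029678275743541486 [0.17540494 0.65613966 0.37173966] [0.12948238 0.81730238 0.55473169 0.08674034]
```

View pics/scene0.png

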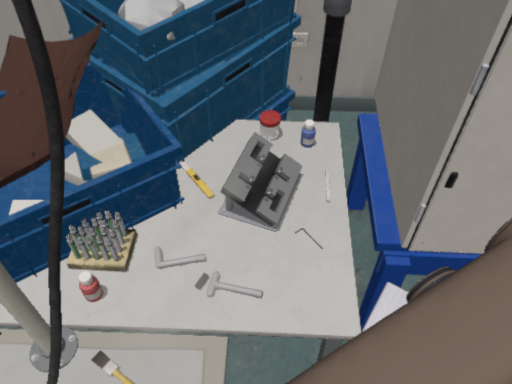

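View pics/side0.png

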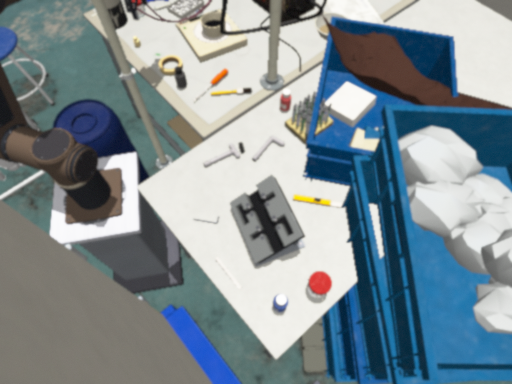

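View pics/wrist0.png

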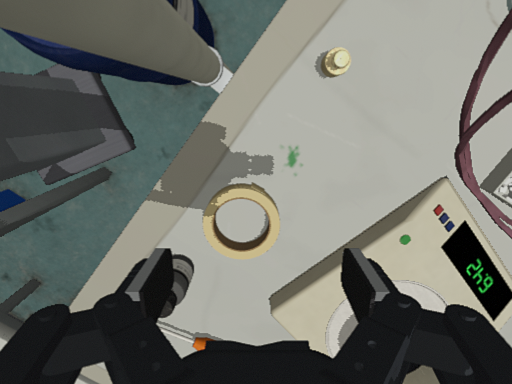

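The scene view shows the L wrench (about 157–205, 250–265), the T wrench (about 210–262, 275–297), the cap at (202,281) and the tray at (262,185). The side view has the T at about (222,155), the L at (268,147) and the tray at (267,222).

```bash
cat > h.py <<'E'
import numpy as np, cv2
from scipy.spatial.transform import Rotation as R
def rot(q): return R.from_quat(np.r_[q[1:],q[0]])
class Cam:
    def __init__(s,d):
        s.K=d["camera_matrix"];s.D=np.array([d["k1"],0,0,0.]);s.o=np.array(d["origin"]);s.R=rot(np.array(d["attitude"])).as_matrix();s.img=d["img"][:,:,::-1].copy()
    def ray(s,uv):
        uv=np.array(uv,float).reshape(-1,1,2)
        n=cv2.undistortPointsIter(uv,s.K,s.D,None,None,(3,100,1e-10)).reshape(-1,2) if hasattr(cv2,'undistortPointsIter') else cv2.undistortPoints(uv,s.K,s.D).reshape(-1,2)
        return np.c_[n,np.ones(len(n))]@s.R.T
    def plane(s,uv,p0=(0,0,0),n=(0,0,1)):
        d=s.ray(uv);n=np.array(n,float);t=((np.array(p0)-s.o)@n)/(d@n)
        return s.o+d*t[:,None]
    def proj(s,P):
        rv=cv2.Rodrigues(s.R.T)[0];tv=-s.R.T@s.o
        return cv2.projectPoints(np.array(P,float).reshape(-1,1,3),rv,tv,s.K,s.D)[0].reshape(-1,2)
def tri(cams,uvs):
    A=np.zeros((3,3));b=np.zeros(3);
    for c,u in zip(cams,uvs):
        d=c.ray(u)[0];d/=np.linalg.norm(d);M=np.eye(3)-np.outer(d,d);A+=M;b+=M@c.o
    X=np.linalg.solve(A,b)
    return X,[np.linalg.norm((np.eye(3)-np.outer(d,d))@(X-c.o)) for c,u in zip(cams,uvs) for d in [c.ray(u)[0]/np.linalg.norm(c.ray(u)[0])]]
E
cat > snap.py <<'E'
import sys,pickle
from rig import bot
out={}
for n in sys.argv[2:]:
    out[n]=bot.read_camera(n)
pickle.dump(out,open(f"{sys.argv[1]}.pkl","wb"))
E
python3 snap.py s0 scene side
python3 - <<'E'
import pickle,cv2
from h import *
d=pickle.load(open("s0.pkl","rb"))
s=Cam(d["scene"]);t=Cam(d["side"])
a=s.img[235:305,145:275];cv2.imwrite("pics/sc_wr.png",cv2.resize(a,None,fx=6,fy=6,interpolation=cv2.INTER_CUBIC))
a=t.img[130:175,195:295];cv2.imwrite("pics/si_wr.png",cv2.resize(a,None,fx=8,fy=8,interpolation=cv2.INTER_CUBIC))
a=s.img[125:235,210:310];cv2.imwrite("pics/sc_tr.png",cv2.resize(a,None,fx=5.4,fy=5.4,interpolation=cv2.INTER_CUBIC))
a=t.img[170:270,225:310];cv2.imwrite("pics/si_tr.png",cv2.resize(a,None,fx=6,fy=6,interpolation=cv2.INTER_CUBIC))
print(s.plane([[262,185]],(0,0,.086)),t.plane([[267,222]],(0,0,.086)))
E
```

```text
[[ 0.54320092 -0.19548037  0.086     ]] [[ 0.56432231 -0.24875363  0.086     ]]
```

View pics/sc_wr.png

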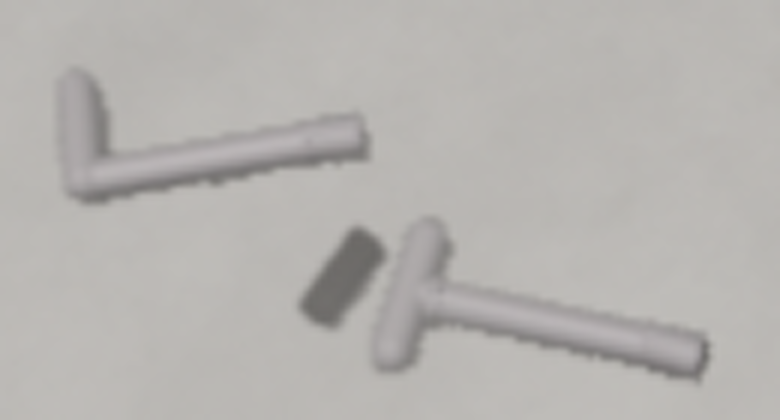

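View pics/sc_tr.png

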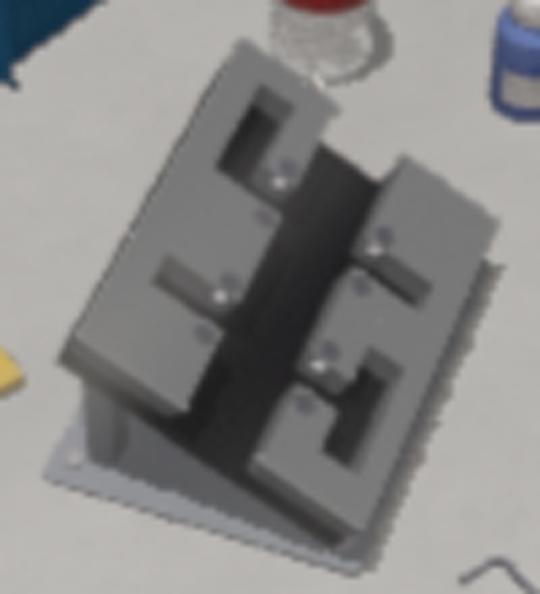

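View pics/si_tr.png

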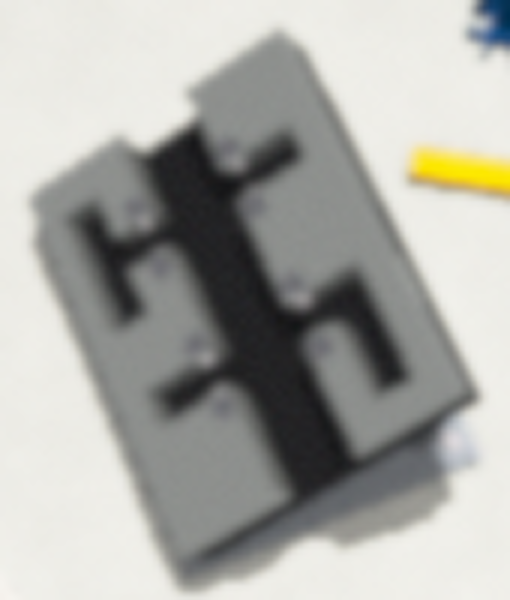

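View pics/si_wr.png

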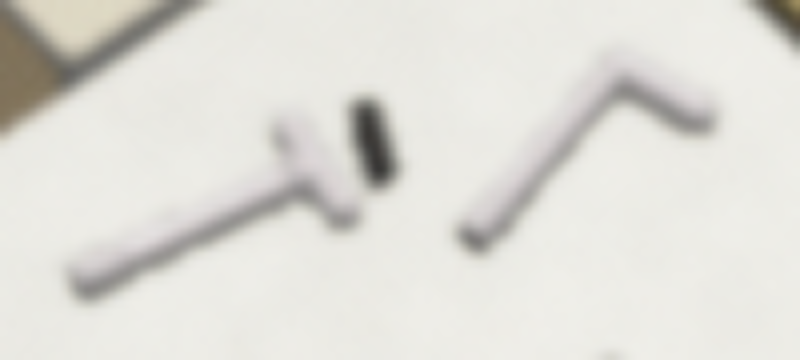

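```bash
cat > tray.py <<'E'
from h import *
from scipy.optimize import least_squares
def Rt(yaw): return R.from_euler('z',yaw).as_matrix()@R.from_euler('y',-30,degrees=True).as_matrix()
def trayP(p,T): return np.array([p[0],p[1],.086])+np.c_[np.array(T)*1e-3,np.zeros(len(T))]@Rt(p[2]).T if np.array(T).shape[1]==2 else np.array([p[0],p[1],.086])+np.array(T)*1e-3@Rt(p[2]).T
def fit(obs,p0):
    f=lambda p:np.concatenate([(c.proj(trayP(p,T))-np.array(u)).ravel() for c,T,u in obs])
    return least_squares(f,p0,loss='soft_l1',f_scale=1)
E
python3 - <<'E'
import pickle
from tray import *
d=pickle.load(open("s0.pkl","rb"))
s=Cam(d["scene"]);t=Cam(d["side"])
cv=lambda U,k,o:(np.array(U)+.5)/k-.5+np.array(o)
# scene tray
T=[(85,-110),(85,110),(-85,-110),(23,110),(-23,110),(23,-110),(-23,-110),(66.5,-92),(43.5,-92)]
U=cv([(242,40),(66,352),(500,222),(187,412),(252,462),(340,108),(405,155),(262,87),(297,107)],5.4,(210,125))
T2=[(85,110),(85,-110),(-85,110),(-85,-110),(23,-110),(-23,110),(23,110),(-23,-110)]
U2=cv([(280,30),(478,400),(38,205),(180,570),(352,462),(130,140),(192,92),(292,495)],6,(225,170))
for obs in ([(s,T,U)],[(t,T2,U2)],[(s,T,U),(t,T2,U2)]):
    best=min((fit(obs,[.55,-.22,y]) for y in np.arange(-3,3,.5)),key=lambda r:r.cost)
    print(best.x,best.cost,np.abs(best.fun.reshape(-1,2)).round(1).tolist())
for n,c,o,k,pts in (("scene",s,(145,235),6,dict(Tb1=(430,225),Tb2=(392,365),Tbar=(411,295),Tsock=(703,357),Lelb=(82,182),Ltip=(75,72),Lsock=(364,136))),
                ("side",t,(195,130),8,dict(Tb1=(283,125),Tb2=(345,215),Tbar=(312,172),Tsock=(80,275),Lelb=(620,68),Ltip=(708,115),Lsock=(475,232)))):
    for q,u in pts.items(): print(n,q,c.plane([cv(u,k,o)],(0,0,.009))[0].round(4))
E
```

```text
[ 0.55337922 -0.22804488  0.19467721] 6.182299961595771 [[0.4, 0.5], [2.2, 3.0], [0.7, 0.6], [0.9, 0.7], [1.2, 0.2], [0.5, 0.4], [0.1, 0.9], [0.3, 0.4], [0.4, 0.6]]
[ 0.55829213 -0.23522498  0.19888953] 6.424415444793784 [[1.2, 0.9], [1.8, 0.4], [0.3, 0.7], [1.1, 1.5], [1.7, 0.5], [0.8, 0.3], [0.2, 0.9], [1.0, 1.3]]
[ 0.55588419 -0.23158553  0.19180453] 19.206518240165792 [[0.5, 0.6], [2.1, 4.3], [0.8, 0.4], [1.0, 2.1], [1.0, 1.5], [0.5, 0.6], [0.1, 0.1], [0.3, 1.4], [0.4, 0.5], [0.5, 0.1], [3.0, 1.2], [1.0, 1.7], [0.2, 2.6], [0.4, 1.4], [1.5, 0.6], [0.5, 0.0], [2.3, 0.4]]
scene Tb1 [0.5211 0.0578 0.009 ]
scene Tb2 [0.4963 0.119  0.009 ]
scene Tbar [0.5085 0.0889 0.009 ]
scene Tsock [0.3912 0.0476 0.009 ]
scene Lelb [0.6588 0.1205 0.009 ]
scene Ltip [0.6976 0.0791 0.009 ]
scene Lsock [0.5707 0.0374 0.009 ]
side Tb1 [0.4996 0.1137 0.009 ]
side Tb2 [0.5198 0.0586 0.009 ]
side Tbar [0.5087 0.085  0.009 ]
side Tsock [0.3964 0.0493 0.009 ]
side Lelb [0.661  0.1162 0.009 ]
side Ltip [0.6959 0.082  0.009 ]
side Lsock [0.5766 0.0383 0.009 ]
```

>>> jog_arm --steps "0 -0.045 0 0 0 0 1;0 -0.045 0 0 0 0 1;0 -0.045 0 0 0 0 1;0 -0.045 0 0 0 0 1;0 -0.03 0 0 0 0 1;0 0 0 0 0 0 1"

```text
time_s: 0.85
eef_pos: [0.1687, 0.4246, 0.2249]
tcp_rot: [-0.001, 0.188, 0.982, -0.004]
ft_force: [-0.3, 0.6, -0.5]
gripper_width: 0.0856
```

```bash
cat > go.py <<'E'
# print current pose + shift/turn in tool axes needed to a target
from h import *
from rig import bot
def now():
    o=bot.get_obs(); return np.array(o["eef_pos"]),rot(o["tcp_rot"]).as_matrix(),o
def down(az): # tool down, tool x at azimuth az deg
    a=np.radians(az); x=np.array([np.cos(a),np.sin(a),0]); z=np.array([0,0,-1.]); return np.c_[x,np.cross(z,x),z]
def need(P,M):
    p,m,o=now(); 
    print("t %.2f"%o["time_s"],"pos",p.round(4),"xaz %.1f"%np.degrees(np.arctan2(m[1,0],m[0,0])),"q",o["joint_pos"].round(2),"F",np.round(o["ft_force"],1),"w %.4f"%o["gripper_width"])
    print("shift",(m.T@(np.array(P)-p)).round(4),"turn",np.degrees(R.from_matrix(m.T@M).as_rotvec()).round(2), "world",(np.array(P)-p).round(4))
E
python3 -c "
from go import *
need((.4516,.068,.15),down(-161.4))"
```

```text
t 0.85 pos [0.1687 0.4246 0.2249] xaz 158.3 q [ 0.97 -0.2   2.09 -0.    1.26 -0.22] F [-0.3  0.6 -0.5] w 0.0856
shift [-0.3948 -0.2261  0.0764] turn [ -0.47  -0.25 -40.29] world [ 0.2829 -0.3566 -0.0749]
```

>>> jog_arm --steps "-0.048 -0.002 0 0 0 -4 1;-0.047 -0.011 0 0 0 -4 1;-0.044 -0.019 0 0 0 -4 1;-0.04 -0.027 0 0 0 -4 1;-0.035 -0.033 0 0 0 -4 1;-0.028 -0.039 0 0 0 -4 1;-0.021 -0.043 0 0 0 -4 1;-0.013 -0.046 0 0 0 -4 1;-0.004 -0.048 0 0 0 -4 1;0.002 -0.02 0 0 0 -4 1"

```text
time_s: 1.85
eef_pos: [0.464, 0.0855, 0.2299]
tcp_rot: [0.005, -0.179, 0.984, -0.0]
ft_force: [-0.4, 0.5, -0.9]
gripper_width: 0.0852
```

```bash
python3 snap.py w1 wrist; python3 -c "
from go import *
import pickle
need((.4516,.068,.15),down(-161.4))
c=Cam(pickle.load(open('w1.pkl','rb'))['wrist']);cv2.imwrite('pics/w1.png',c.img)
print(c.proj([(.5085,.087,.009),(.394,.0485,.009),(.4516,.068,.009)]))"
```

```text
t 1.90 pos [0.4644 0.0841 0.23  ] xaz -159.4 q [-0.04 -0.18  2.07 -0.    1.25 -1.97] F [ 1.2 -1.3  0.3] w 0.0852
shift [ 0.0184 -0.0103  0.0799] turn [-0.23  0.52  2.03] world [-0.0128 -0.0161 -0.08  ]
[[246.12363576 195.07351436]
 [248.50948357  98.28247035]
 [247.34546661 149.55313602]]
```

View pics/w1.png

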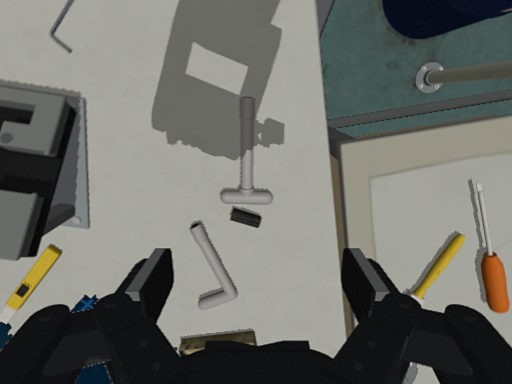

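```bash
python3 -c "
from go import *
import pickle
c=Cam(pickle.load(open('w1.pkl','rb'))['wrist']);cv2.imwrite('pics/w1a.png',cv2.resize(c.img[88:213,205:285],None,fx=4.8,fy=4.8,interpolation=cv2.INTER_CUBIC))
cv2.imwrite('pics/w1b.png',cv2.resize(c.img[215:315,180:260],None,fx=5.8,fy=5.8,interpolation=cv2.INTER_CUBIC))"
```

```text
(no output)
```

View pics/w1a.png

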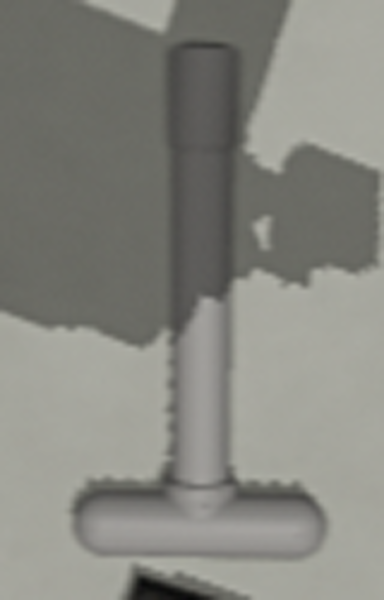

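View pics/w1b.png

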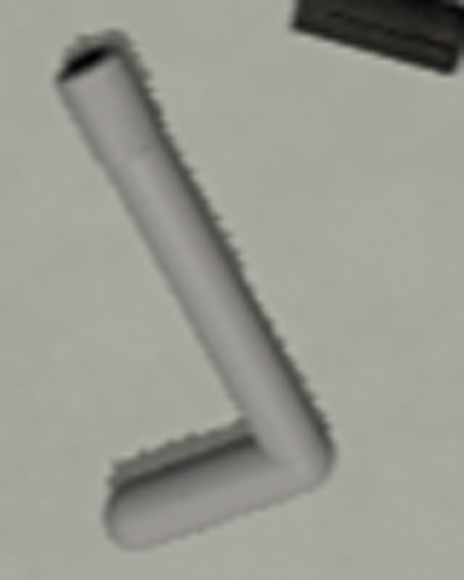

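```bash
python3 -c "
from go import *
import pickle
c=Cam(pickle.load(open('w1.pkl','rb'))['wrist'])
f=lambda U,k,o:c.plane((np.array(U)+.5)/k-.5+np.array(o),(0,0,.009))
T=f([(74,522),(326,523),(200,522),(203,46)],4.8,(205,88));print(T.round(4))
x=T[3]-T[2];print('T len',np.linalg.norm(x),np.degrees(np.arctan2(x[1],x[0])),'mid',T[2]+x*60/125, 'barlen',np.linalg.norm(T[0]-T[1]))
b=T[0]-T[1];print(np.degrees(np.arctan2(b[1],b[0]))-90)
L=f([(86,63),(295,458),(108,520)],5.8,(180,215));print(L.round(4))
x=L[1]-L[0];u=x/np.linalg.norm(x);print('L len',np.linalg.norm(x),np.degrees(np.arctan2(x[1],x[0])),'mid',L[0]+u*.065, np.linalg.norm(L[1]-L[2]),np.degrees(np.arctan2(*(L[2]-L[1])[1::-1]))+90)
P=(T[2]+x*0)[:2]
"
```

```text
[[0.5223 0.0555 0.009 ]
 [0.4982 0.1202 0.009 ]
 [0.5101 0.0878 0.009 ]
 [0.3935 0.0463 0.009 ]]
T len 0.12374990068884083 -160.41090676045542 mid [0.45414106 0.06787145 0.009     ] barlen 0.0689905960143884
-159.61495206176699
[[0.5743 0.036  0.009 ]
 [0.6615 0.1177 0.009 ]
 [0.6967 0.0786 0.009 ]]
L len 0.11947112656388116 43.150431131271944 mid [0.62173271 0.08049132 0.009     ] 0.05262886530262161 42.01637694676542
```

```bash
python3 -c "
from go import *
need((.4537,.068,.05),down(-160.3))"
```

```text
t 1.90 pos [0.4644 0.0841 0.23  ] xaz -159.4 q [-0.04 -0.18  2.07 -0.    1.25 -1.97] F [ 1.2 -1.3  0.3] w 0.0852
shift [ 0.0173 -0.0106  0.1799] turn [-0.23  0.52  0.93] world [-0.0107 -0.0161 -0.18  ]
```

>>> jog_arm --steps "0.009 -0.006 0.045 -0.2 0.5 0.9 1;0.008 -0.005 0.045 0 0 0 1;0 0 0.045 0 0 0 1;0 0 0.045 0 0 0 1;0 0 0 0 0 0 1"

```text
time_s: 2.4
eef_pos: [0.4607, 0.0667, 0.0492]
tcp_rot: [0.007, -0.167, 0.986, -0.001]
ft_force: [-0.9, 0.9, -1.4]
gripper_width: 0.0859
```

```bash
python3 snap.py w2 wrist; python3 -c "
from go import *
import pickle
need((.4537,.068,.004),down(-160.3))
c=Cam(pickle.load(open('w2.pkl','rb'))['wrist']);cv2.imwrite('pics/w2.png',c.img)
print(c.proj([(.5101,.0878,.009),(.394,.0463,.009),(.4537,.068,.009)]))"
```

```text
t 2.45 pos [0.4635 0.0666 0.0526] xaz -160.8 q [-0.08  0.05  2.21  0.    0.86 -1.98] F [0.2 0.6 0.7] w 0.0854
shift [0.0097 0.0049 0.0484] turn [-0.38  1.07 -0.48] world [-0.0098  0.0014 -0.0486]
[[261.76955736 288.5629125 ]
 [261.26040147 115.6661791 ]
 [262.05546902 213.48624182]]
```

View pics/w2.png

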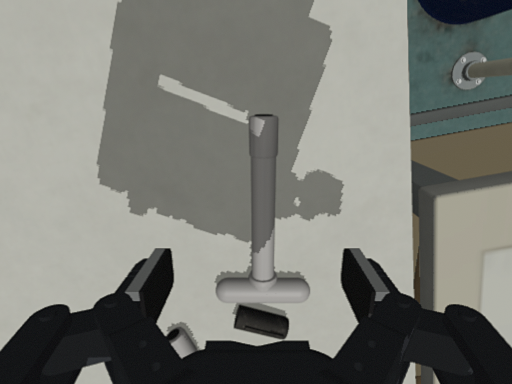

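>>> jog_arm --steps "0.005 0.002 0.02 -0.2 1 -0.4 1;0.004 0.002 0.015 0 0 0 1;0 0 0.008 0 0 0 1;0 0 0 0 0 0 1;0 0 0 0 0 0 1"

```text
time_s: 2.95
eef_pos: [0.4668, 0.0684, 0.0214]
tcp_rot: [0.012, -0.171, 0.985, -0.004]
ft_force: [-0.2, 0.8, 0.1]
gripper_width: 0.0854
```

```bash
python3 -c "
from go import *
need((.4537,.068,.004),down(-160.3))"
```

```text
t 2.95 pos [0.4668 0.0684 0.0214] xaz -160.3 q [-0.07  0.12  2.21 -0.    0.78 -1.98] F [-0.2  0.8  0.1] w 0.0854
shift [0.0128 0.0042 0.017 ] turn [-0.71  1.32 -0.  ] world [-0.0131 -0.0004 -0.0174]
```

>>> jog_arm --steps "0.013 0.004 0.008 -0.7 1.3 0 1;0.013 0.004 0 -0.7 1.3 0 1;0 0 0 0 0 0 1"

```text
time_s: 3.25
eef_pos: [0.4403, 0.0671, 0.0155]
tcp_rot: [-0.011, -0.171, 0.985, 0.004]
ft_force: [0.0, 0.4, -0.6]
gripper_width: 0.0855
```

```bash
python3 -c "
from go import *
need((.4537,.068,.004),down(-160.3))"
```

```text
t 3.25 pos [0.4403 0.0671 0.0155] xaz -160.3 q [-0.08  0.1   2.24  0.    0.82 -2.  ] F [ 0.   0.4 -0.6] w 0.0855
shift [-0.0132 -0.0038  0.0112] turn [ 0.68 -1.2   0.01] world [ 0.0134  0.0009 -0.0115]
```

>>> jog_arm --steps "-0.013 -0.004 0.011 0.7 -1.2 0 1;0 0 0 0 0 0 1"

```text
time_s: 3.45
eef_pos: [0.4534, 0.0676, 0.0046]
tcp_rot: [0.001, -0.171, 0.985, -0.0]
ft_force: [-0.0, 1.4, 0.3]
gripper_width: 0.0857
```

```bash
python3 -c "
from go import *
need((.4537,.068,.004),down(-160.3))"
```

```text
t 3.45 pos [0.4534 0.0676 0.0046] xaz -160.3 q [-0.07  0.14  2.23 -0.    0.77 -1.99] F [-0.   1.4  0.3] w 0.0857
shift [-0.0004  0.0002  0.0006] turn [-0.05  0.06 -0.02] world [ 0.0003  0.0004 -0.0006]
```

Perfect. Close.

>>> jog_arm --steps "0 0 0 0 0 0 -1;0 0 0 0 0 0 -1;0 0 0 0 0 0 -1;0 0 0 0 0 0 -1;0 0 0 0 0 0 -1;0 0 0 0 0 0 -1" --grip_force 90

```text
time_s: 4.05
eef_pos: [0.4528, 0.0674, 0.006]
tcp_rot: [0.0, -0.171, 0.985, -0.0]
ft_force: [0.8, -0.4, -0.1]
gripper_width: 0.0125
```

```bash
python3 -c "
from go import *
need((.4537,.068,.2),down(-160.3))"
```

```text
t 4.05 pos [0.4528 0.0674 0.006 ] xaz -160.3 q [-0.07  0.14  2.23 -0.    0.77 -1.99] F [ 0.8 -0.4 -0.1] w 0.0125
shift [-0.001   0.0002 -0.194 ] turn [-0.03  0.   -0.01] world [0.0009 0.0006 0.194 ]
```

>>> jog_arm --steps "0 0 0 0 0 0 -1;0 0 0 0 0 0 -1"

```text
time_s: 4.25
eef_pos: [0.4529, 0.0674, 0.006]
tcp_rot: [0.0, -0.171, 0.985, -0.0]
ft_force: [0.1, -0.3, 0.8]
gripper_width: 0.0122
```

```bash
python3 snap.py w3 wrist; python3 -c "
from go import *
import pickle
c=Cam(pickle.load(open('w3.pkl','rb'))['wrist']);cv2.imwrite('pics/w3.png',c.img)"
```

```text
(no output)
```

View pics/w3.png

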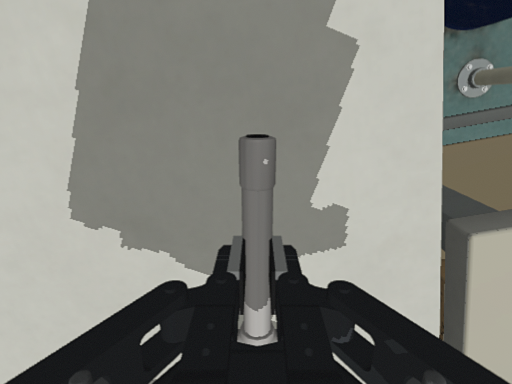

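>>> jog_arm --steps "0 0 -0.02 0 0 0 -1;0 0 -0.04 0 0 0 -1;0 0 -0.045 0 0 0 -1;0 0 -0.045 0 0 0 -1;0 0 -0.03 0 0 0 -1;0 0 0 0 0 0 -1"

```text
time_s: 4.9
eef_pos: [0.4487, 0.0678, 0.1875]
tcp_rot: [-0.006, -0.171, 0.985, 0.001]
ft_force: [1.1, 0.5, -1.1]
gripper_width: 0.012
```

```bash
cat >> go.py <<'E'
def rows(P,M,n,g=-1):
    p,m,o=now(); rv=R.from_matrix(m.T@M).as_rotvec(); 
    if rv[2]<-2: rv=-rv/np.linalg.norm(rv)*(2*np.pi-np.linalg.norm(rv))
    for i in range(n):
        mi=m@R.from_rotvec(rv*i/n).as_matrix()
        s=mi.T@((np.array(P)-p)/n); t=np.degrees(rv/n)
        print(*s.round(3),*t.round(1),g,sep=' ',end=';\n')
E
python3 -c "
from go import *
need((.47,-.15,.2),down(11)); rows((.47,-.15,.22),down(11),23)"
```

```text
t 4.90 pos [0.4487 0.0678 0.1875] xaz -160.3 q [-0.07 -0.17  2.14 -0.    1.19 -1.99] F [ 1.1  0.5 -1.1] w 0.0120
shift [ 0.0534 -0.2122 -0.013 ] turn [   1.03    0.34 -171.32] world [ 0.0213 -0.2178  0.0125]
0.002 -0.009 -0.001 -0.0 -0.0 8.2 -1;
0.001 -0.009 -0.001 -0.0 -0.0 8.2 -1;
-0.0 -0.01 -0.001 -0.0 -0.0 8.2 -1;
-0.002 -0.009 -0.001 -0.0 -0.0 8.2 -1;
-0.003 -0.009 -0.001 -0.0 -0.0 8.2 -1;
-0.004 -0.008 -0.001 -0.0 -0.0 8.2 -1;
-0.005 -0.008 -0.001 -0.0 -0.0 8.2 -1;
-0.007 -0.007 -0.001 -0.0 -0.0 8.2 -1;
-0.007 -0.006 -0.001 -0.0 -0.0 8.2 -1;
-0.008 -0.005 -0.001 -0.0 -0.0 8.2 -1;
-0.009 -0.004 -0.001 -0.0 -0.0 8.2 -1;
-0.009 -0.002 -0.001 -0.0 -0.0 8.2 -1;
-0.009 -0.001 -0.001 -0.0 -0.0 8.2 -1;
-0.009 0.0 -0.001 -0.0 -0.0 8.2 -1;
-0.009 0.002 -0.001 -0.0 -0.0 8.2 -1;
-0.009 0.003 -0.001 -0.0 -0.0 8.2 -1;
-0.008 0.004 -0.001 -0.0 -0.0 8.2 -1;
-0.008 0.006 -0.001 -0.0 -0.0 8.2 -1;
-0.007 0.007 -0.001 -0.0 -0.0 8.2 -1;
-0.006 0.007 -0.001 -0.0 -0.0 8.2 -1;
-0.005 0.008 -0.001 -0.0 -0.0 8.2 -1;
-0.004 0.009 -0.001 -0.0 -0.0 8.2 -1;
-0.002 0.009 -0.001 -0.0 -0.0 8.2 -1;
```

>>> jog_arm --steps "0.002 -0.009 -0.001 0 0 8.2 -1;0.001 -0.009 -0.001 0 0 8.2 -1;0 -0.01 -0.001 0 0 8.2 -1;-0.002 -0.009 -0.001 0 0 8.2 -1;-0.003 -0.009 -0.001 0 0 8.2 -1;-0.004 -0.008 -0.001 0 0 8.2 -1;-0.005 -0.008 -0.001 0 0 8.2 -1;-0.007 -0.007 -0.001 0 0 8.2 -1;-0.007 -0.006 -0.001 0 0 8.2 -1;-0.008 -0.005 -0.001 0 0 8.2 -1"

```text
time_s: 5.9
eef_pos: [0.4427, -0.0257, 0.1739]
tcp_rot: [-0.022, 0.541, 0.84, -0.009]
ft_force: [-1.5, 0.1, -2.0]
gripper_width: 0.0123
```

```bash
python3 -c "
from go import *
need((.47,-.15,.22),down(11)); rows((.47,-.15,.22),down(11),10)"
```

```text
t 5.90 pos [ 0.4427 -0.0257  0.1739] xaz 114.4 q [-0.29 -0.16  2.15 -0.    1.19 -0.71] F [-1.5  0.1 -2. ] w 0.0123
shift [-0.1231 -0.0284 -0.0485] turn [ -3.04   0.88 103.4 ] world [ 0.0273 -0.1243  0.0461]
-0.012 -0.003 -0.005 -0.3 0.1 10.3 -1;
-0.013 -0.001 -0.005 -0.3 0.1 10.3 -1;
-0.012 0.002 -0.005 -0.3 0.1 10.3 -1;
-0.012 0.004 -0.005 -0.3 0.1 10.3 -1;
-0.011 0.006 -0.005 -0.3 0.1 10.3 -1;
-0.01 0.008 -0.005 -0.3 0.1 10.3 -1;
-0.008 0.01 -0.005 -0.3 0.1 10.3 -1;
-0.006 0.011 -0.005 -0.3 0.1 10.3 -1;
-0.004 0.012 -0.005 -0.3 0.1 10.3 -1;
-0.002 0.013 -0.005 -0.3 0.1 10.3 -1;
```

>>> jog_arm --steps "-0.012 -0.003 -0.008 -0.3 0.1 8.4 -1;-0.013 -0.001 -0.008 -0.3 0.1 8.4 -1;-0.012 0.001 -0.007 -0.3 0.1 8.4 -1;-0.012 0.003 -0.007 -0.3 0.1 8.4 -1;-0.012 0.005 -0.007 -0.3 0.1 8.4 -1;-0.011 0.007 -0.006 -0.3 0.1 8.4 -1;-0.009 0.009 -0.006 0 0 8.4 -1;-0.006 0.009 -0.006 0 0 8.4 -1;-0.005 0.008 -0.005 0 0 8.4 -1;-0.003 0.006 -0.004 0 0 8.4 -1"

```text
time_s: 6.9
eef_pos: [0.4605, -0.1387, 0.2066]
tcp_rot: [-0.025, 0.969, 0.246, -0.022]
ft_force: [-0.2, 0.2, -1.0]
gripper_width: 0.0117
```

```bash
python3 snap.py w4 wrist; python3 -c "
from go import *
from tray import *
import pickle
p=[.556,-.2315,.192]
M=Rt(p[2])@np.diag([1,-1,-1.]); n=Rt(p[2])[:,2]
S=trayP(p,[(0,50,-9)])[0]
print(S,M.round(3))
need(S+n*.11,M); rows(S+n*.11,M,6)
c=Cam(pickle.load(open('w4.pkl','rb'))['wrist']);cv2.imwrite('pics/w4.png',c.img)
"
```

```text
[ 0.55087618 -0.18156007  0.07820577] [[ 0.85   0.191  0.491]
 [ 0.165 -0.982  0.095]
 [ 0.5    0.    -0.866]]
t 6.95 pos [ 0.4607 -0.1394  0.2069] xaz 28.3 q [-0.51 -0.09  2.03  0.01  1.27  0.57] F [-0.7 -0.9 -1.1] w 0.0122
shift [0.008  0.0654 0.0294] turn [-7.56 32.06 16.02] world [ 0.0362 -0.0526 -0.0334]
0.001 0.011 0.005 -1.3 5.3 2.7 -1;
0.001 0.011 0.005 -1.3 5.3 2.7 -1;
0.001 0.011 0.006 -1.3 5.3 2.7 -1;
0.001 0.01 0.006 -1.3 5.3 2.7 -1;
0.001 0.01 0.006 -1.3 5.3 2.7 -1;
0.001 0.01 0.007 -1.3 5.3 2.7 -1;
```

View pics/w4.png

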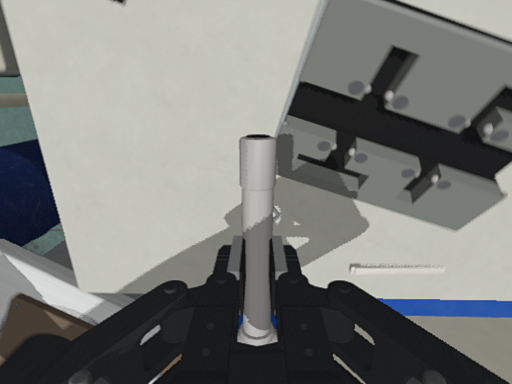

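>>> jog_arm --steps "0.001 0.01 0.004 -1.3 5.3 2.7 -1;0.001 0.011 0.004 -1.3 5.3 2.7 -1;0.001 0.011 0.004 -1.3 5.3 2.7 -1;0.001 0.01 0.004 -1.3 5.3 2.7 -1;0.001 0.01 0.004 -1.3 5.3 2.7 -1;0.001 0.01 0.004 -1.3 5.3 2.7 -1;0 0 0 0 0 0 -1"

```text
time_s: 7.65
eef_pos: [0.4879, -0.1894, 0.1665]
tcp_rot: [-0.029, 0.962, 0.091, 0.257]
ft_force: [-0.2, 1.3, -1.9]
gripper_width: 0.012
```

```bash
python3 snap.py w5 wrist; python3 -c "
from go import *
from tray import *
import pickle
p=[.556,-.2315,.192]
M=Rt(p[2])@np.diag([1,-1,-1.]); n=Rt(p[2])[:,2]
S=trayP(p,[(0,50,-9)])[0]
need(S+n*.11,M)
c=Cam(pickle.load(open('w5.pkl','rb'))['wrist']);cv2.imwrite('pics/w5.png',c.img)
cv2.imwrite('pics/w5a.png',cv2.resize(c.img[:200],None,fx=1.56,fy=1.56))
"
```

```text
t 7.70 pos [ 0.4884 -0.1891  0.1672] xaz 10.8 q [-0.77 -0.18  2.25  0.58  0.85  0.27] F [-1.7  0.4 -2.2] w 0.0122
shift [ 0.0099  0.0044 -0.0015] turn [-0.4   0.03 -0.19] world [ 0.0085 -0.0029  0.0063]
```

View pics/w5.png

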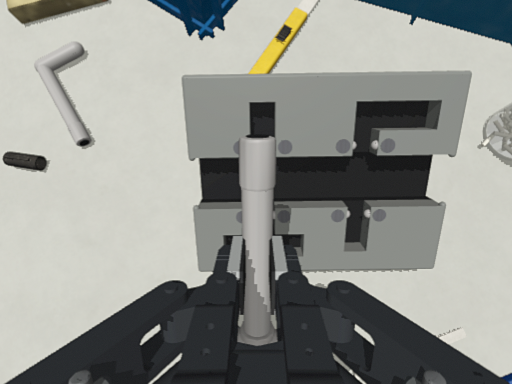

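```bash
python3 -c "
from go import *
import pickle
c=Cam(pickle.load(open('w5.pkl','rb'))['wrist'])
cv2.imwrite('pics/w5b.png',cv2.resize(c.img[60:280,170:330],None,fx=2.7,fy=2.7,interpolation=cv2.INTER_CUBIC))
cv2.imwrite('pics/w5c.png',cv2.resize(c.img[60:280,325:485],None,fx=2.7,fy=2.7,interpolation=cv2.INTER_CUBIC))
"
```

```text
(no output)
```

View pics/w5b.png

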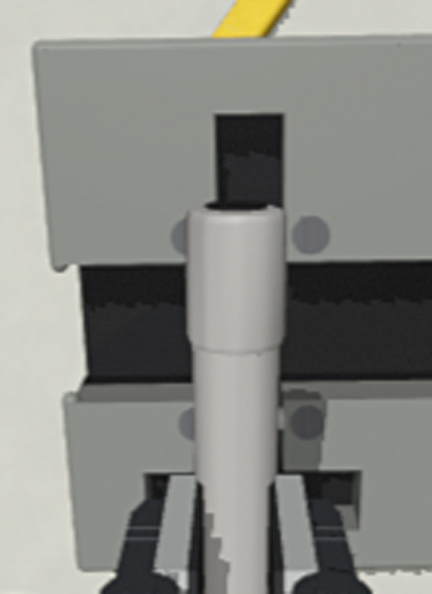

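View pics/w5c.png

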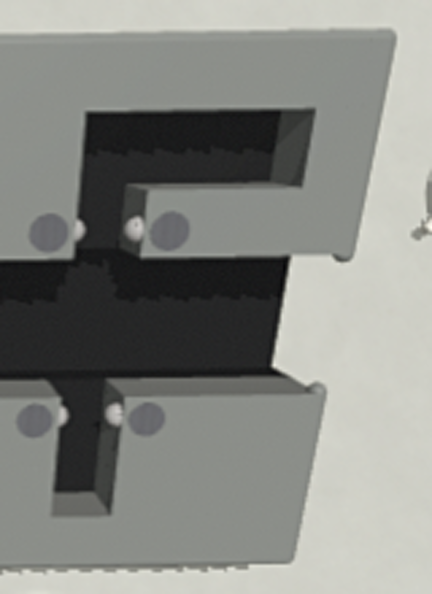

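```bash
cat > fitw.py <<'E'
from go import *
from tray import *
import pickle
c=Cam(pickle.load(open('w5.pkl','rb'))['wrist'])
cv=lambda U,o:(np.array(U)+.5)/2.7-.5+np.array(o)
T=[(85,110),(-85,110),(-48.5,13),(-48.5,87),(-71.5,13),(85,-110),(-85,-110),(66.5,-92),(66.5,-24.5),(43.5,-92),(43.5,-45.5)]
U=np.r_[cv([(34,43),(78,571),(360,471),(146,473),(358,528)],(170,60)),cv([(396,31),(292,564),(315,109),(86,112),(302,186),(148,184)],(325,60))]
r=fit([(c,T,U)],[.556,-.2315,.192]);print(r.x,r.cost);print(r.fun.reshape(-1,2).round(1).tolist())
# free 6D
def f6(v):
    P=v[:3]+(np.c_[np.array(T)*1e-3,np.zeros(len(T))])@R.from_rotvec(v[3:]).as_matrix().T
    return (c.proj(P)-U).ravel()
v0=np.r_[r.x[:2],.086,R.from_matrix(Rt(r.x[2])).as_rotvec()]
g=least_squares(f6,v0);Rm=R.from_rotvec(g.x[3:]).as_matrix();print(g.x[:3],g.cost,'axes',Rm.round(3).tolist(), g.fun.reshape(-1,2).round(1).tolist())
E
python3 fitw.py
```

```text
[ 0.55540506 -0.23094448  0.20305973] 9.85144549987526
[[0.9, 2.1], [1.1, -1.3], [0.3, -0.4], [-1.8, -0.2], [0.1, 0.8], [-1.4, 2.2], [-0.8, -1.5], [0.7, -1.0], [-0.5, -0.9], [0.4, 0.3], [-0.0, 1.8]]
[ 0.55528007 -0.23081649  0.08728179] 11.286238894036424 axes [[0.852, -0.202, -0.483], [0.174, 0.979, -0.102], [0.494, 0.003, 0.87]] [[0.5, 1.0], [0.4, -0.8], [0.3, -0.3], [-2.3, -0.0], [0.2, 1.2], [-1.1, 1.6], [-0.1, -0.9], [1.1, -1.6], [-0.2, -1.6], [0.8, -0.2], [0.3, 1.3]]
```

Run:
```python
from fitw import *
o=pickle.load(open('w5.pkl','rb'))
p=[.5554,-.2310,.2025]
print(c.proj(trayP(p,[(60,60.5),(60,39.5),(0,50)])), cv([(215.5,125),(284,125)],(170,60)))
P,m,_=now()
q=cv([(237,211),(237,280),(236.5,345),(236,440)],(170,60))  # socket end, axis points
W=c.plane(q,P+m@[0,0,-.003-.009*0],m[:,2]); print("tool coords",((W-P)@m).round(4))
W=c.plane(q[:1],P+m@[0,0,-.012],m[:,2]); print("top of end",((W-P)@m).round(4))
# finger pad edges mid
M=Rt(p[2])@np.diag([1,-1,-1.]); n=Rt(p[2])[:,2]
S=trayP(p,[(0,50,-9)])[0]; print(S,n)
need(S+n*.11,M)
```

```text
[ 0.55540506 -0.23094448  0.20305973] 9.85144549987526
[[0.9, 2.1], [1.1, -1.3], [0.3, -0.4], [-1.8, -0.2], [0.1, 0.8], [-1.4, 2.2], [-0.8, -1.5], [0.7, -1.0], [-0.5, -0.9], [0.4, 0.3], [-0.0, 1.8]]
[ 0.55528007 -0.23081649  0.08728179] 11.286238894036424 axes [[0.852, -0.202, -0.483], [0.174, 0.979, -0.102], [0.494, 0.003, 0.87]] [[0.5, 1.0], [0.4, -0.8], [0.3, -0.3], [-2.3, -0.0], [0.2, 1.2], [-1.1, 1.6], [-0.1, -0.9], [1.1, -1.6], [-0.2, -1.6], [0.8, -0.2], [0.3, 1.3]]
[[248.32862376 110.40615036]
 [274.75531044 110.02660781]
 [262.16662698 182.87577943]] [[249.5        105.98148148]
 [274.87037037 105.98148148]]
tool coords [[ 0.0601  0.0004 -0.003 ]
 [ 0.0479  0.0004 -0.003 ]
 [ 0.0357  0.0003 -0.003 ]
 [ 0.0167  0.0002 -0.003 ]]
top of end [[ 0.0612  0.0004 -0.012 ]]
[ 0.54975211 -0.18111662  0.07820577] [-0.48978342 -0.10055944  0.8660254 ]
t 7.70 pos [ 0.4884 -0.1891  0.1672] xaz 10.8 q [-0.77 -0.18  2.25  0.58  0.85  0.27] F [-1.7  0.4 -2.2] w 0.0122
shift [ 0.009   0.0044 -0.0021] turn [-0.1   0.03 -0.72] world [ 0.0075 -0.003   0.0063]
```

```bash
cat > tgt.py <<'E'
from go import *
from tray import *
p=[.5554,-.2310,.2025]
B=Rt(p[2]);M=B@np.diag([1,-1,-1.]);n=B[:,2]
def T(h,dx=.003,dz=.003,y=50): # h: height of axis above home; TCP target
    return trayP(p,[(0,y,-9)])[0]+B@[dx,0,h-dz]
def where():
    P,m,o=now(); print("tray-frame TCP(mm)",((P-np.array([p[0],p[1],.086]))@B*1e3).round(1))
E
python3 -c "
from tgt import *
where();need(T(.11),M)"
```

```text
tray-frame TCP(mm) [-9.  54.5 99. ]
t 7.70 pos [ 0.4884 -0.1891  0.1672] xaz 10.8 q [-0.77 -0.18  2.25  0.58  0.85  0.27] F [-1.7  0.4 -2.2] w 0.0122
shift [0.012  0.0043 0.0009] turn [-0.1   0.03 -0.72] world [ 0.0115 -0.0022  0.0052]
```

>>> jog_arm --steps "0.012 0.004 0.03 -0.1 0 -0.7 -1;0 0 0.02 0 0 0 -1;0 0 0 0 0 0 -1"

```text
time_s: 8.0
eef_pos: [0.5251, -0.185, 0.129]
tcp_rot: [-0.025, 0.961, 0.102, 0.255]
ft_force: [-0.5, 0.5, -1.5]
gripper_width: 0.0123
```

```bash
python3 -c "
from tgt import *
where();need(T(.05),M)"
```

```text
tray-frame TCP(mm) [ 3.8 51.1 47.5]
t 8.00 pos [ 0.5251 -0.185   0.129 ] xaz 12.1 q [-0.7  -0.04  2.21  0.62  0.74  0.24] F [-0.5  0.5 -1.5] w 0.0123
shift [-0.0007  0.0011  0.0095] turn [-0.07  0.29  0.45] world [ 0.0042 -0.0003 -0.0086]
```

>>> jog_arm --steps "0 0.001 0.02 0 0.2 0.4 -1;0 0 0.012 0 0 0 -1;0 0 0 0 0 0 -1"

```text
time_s: 8.3
eef_pos: [0.5425, -0.1815, 0.102]
tcp_rot: [-0.026, 0.961, 0.102, 0.256]
ft_force: [-1.1, 0.3, -2.2]
gripper_width: 0.0119
```

```bash
python3 snap.py w6 wrist scene; python3 -c "
from tgt import *
import pickle
where();need(T(.02),M)
c=Cam(pickle.load(open('w6.pkl','rb'))['wrist']);cv2.imwrite('pics/w6.png',c.img)
c=Cam(pickle.load(open('w6.pkl','rb'))['scene']);cv2.imwrite('pics/s6.png',cv2.resize(c.img[110:240,200:320],None,fx=4.6,fy=4.6,interpolation=cv2.INTER_CUBIC))
"
```

```text
tray-frame TCP(mm) [ 6.3 50.4 16.3]
t 8.40 pos [ 0.5426 -0.1822  0.1032] xaz 12.1 q [-0.67  0.04  2.19  0.66  0.68  0.21] F [-0.6 -0.2 -1.8] w 0.0118
shift [-0.0033  0.0004  0.0083] turn [-0.08  0.09  0.44] world [ 0.0013 -0.0001 -0.0088]
```

View pics/w6.png

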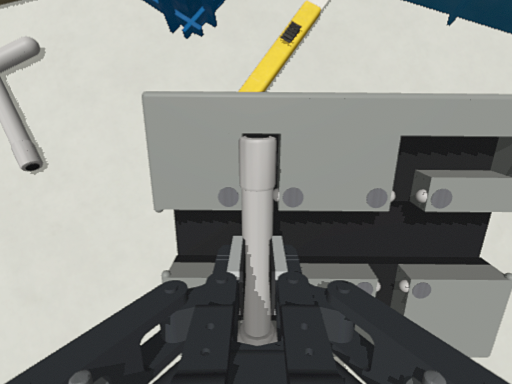

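View pics/s6.png

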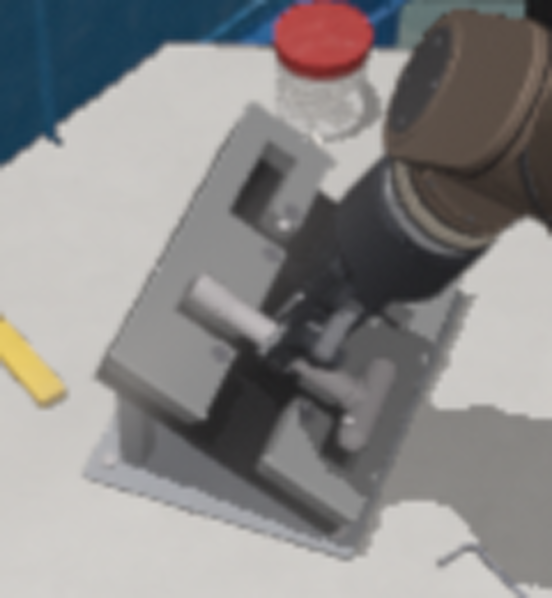

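Run:
```python
from tgt import *
import pickle
c=Cam(pickle.load(open('w6.pkl','rb'))['wrist'])
cv2.imwrite('pics/w6a.png',cv2.resize(c.img[85:225,135:295],None,fx=4.2,fy=4.2,interpolation=cv2.INTER_CUBIC))
K=lambda T:((c.proj(trayP(p,T))-[135,85]+.5)*4.2-.5).round(0).tolist()
print(K([(66.5,60.5),(66.5,39.5),(23,39.5),(23,60.5),(85,110),(23,110)]))
```

```text
[[444.0, 204.0], [610.0, 206.0], [600.0, 526.0], [447.0, 525.0], [36.0, 47.0], [88.0, 522.0]]
```

View pics/w6a.png

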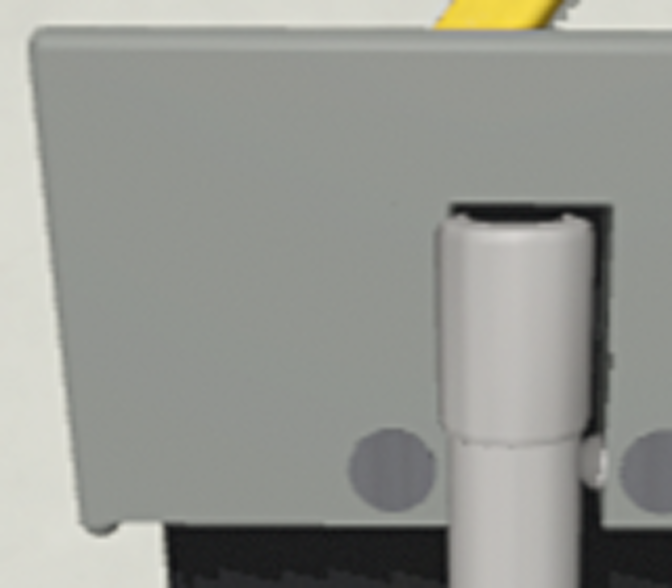

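>>> jog_arm --steps "-0.003 0 0.006 0 0 0.4 -1;0 0 0 0 0 0 -1"

```text
time_s: 8.6
eef_pos: [0.5434, -0.1827, 0.098]
tcp_rot: [-0.026, 0.961, 0.098, 0.258]
ft_force: [-0.1, 0.1, -1.9]
gripper_width: 0.012
```

```bash
python3 -c "
from tgt import *
where();need(T(.018,.0033),M)"
```

```text
tray-frame TCP(mm) [ 4.2 49.7 11.4]
t 8.60 pos [ 0.5434 -0.1827  0.098 ] xaz 11.7 q [-0.67  0.05  2.19  0.67  0.67  0.21] F [-0.1  0.1 -1.9] w 0.0120
shift [-0.0009 -0.0003  0.0054] turn [ 0.03 -0.    0.1 ] world [ 0.0018  0.0006 -0.0051]
```

>>> jog_arm --steps "-0.001 0 0.007 0 0 0 -1;0 0 0.003 0 0 0 -1;0 0 0 0 0 0 -1"

```text
time_s: 8.9
eef_pos: [0.5479, -0.1826, 0.0892]
tcp_rot: [-0.025, 0.961, 0.098, 0.258]
ft_force: [0.8, 0.7, -1.2]
gripper_width: 0.0119
```

```bash
python3 -c "
from tgt import *
where();need(T(.008,.0033),M)"
```

```text
tray-frame TCP(mm) [ 3.7 48.9  1.6]
t 8.90 pos [ 0.5479 -0.1826  0.0892] xaz 11.7 q [-0.67  0.07  2.18  0.69  0.65  0.19] F [ 0.8  0.7 -1.2] w 0.0119
shift [-0.0004 -0.0011  0.0056] turn [ 0.13 -0.07  0.11] world [ 0.0022  0.0015 -0.005 ]
```

>>> jog_arm --steps "0 -0.001 0.005 0.1 0 0.1 -1;0 0 0.004 0 0 0 -1;0 0 0 0 0 0 -1"

```text
time_s: 9.2
eef_pos: [0.553, -0.1811, 0.0822]
tcp_rot: [-0.026, 0.961, 0.098, 0.259]
ft_force: [4.8, 1.0, -7.6]
gripper_width: 0.0119
```

```bash
python3 -c "
from tgt import *
where();need(T(.0,.0033),M)"
```

```text
tray-frame TCP(mm) [ 4.8 49.3 -7.1]
t 9.20 pos [ 0.553  -0.1811  0.0822] xaz 11.7 q [-0.66  0.09  2.18  0.7   0.63  0.18] F [ 4.8  1.  -7.6] w 0.0119
shift [-0.0015 -0.0007  0.0049] turn [ 0.06 -0.15  0.05] world [ 0.001   0.0009 -0.005 ]
```

>>> jog_arm --steps "-0.001 0 0.005 0 0 0 -1;0 0 0.003 0 0 0 -1;0 0 0 0 0 0 -1"

```text
time_s: 9.5
eef_pos: [0.5556, -0.1808, 0.0777]
tcp_rot: [-0.027, 0.96, 0.101, 0.258]
ft_force: [4.8, 0.8, -5.9]
gripper_width: 0.0124
```

```bash
python3 -c "
from tgt import *
where();need(T(.0,.0033),M)"
```

```text
tray-frame TCP(mm) [  4.8  49.2 -12.3]
t 9.50 pos [ 0.5556 -0.1808  0.0777] xaz 12.1 q [-0.66  0.11  2.17  0.71  0.63  0.17] F [ 4.8  0.8 -5.9] w 0.0124
shift [-0.0015 -0.0008 -0.0003] turn [-0.15 -0.11  0.39] world [-0.0016  0.0005 -0.0005]
```

>>> jog_arm --steps "-0.001 -0.0005 0.003 0 0 0.3 -1;0 0 0.002 0 0 0 -1"

```text
time_s: 9.7
eef_pos: [0.5559, -0.1807, 0.0775]
tcp_rot: [-0.028, 0.96, 0.103, 0.258]
ft_force: [-27.7, 0.3, 23.1]
gripper_width: 0.0122
```

```bash
python3 snap.py w7 wrist side; python3 -c "
from tgt import *
import pickle
where();need(T(.0,.0033),M)
c=Cam(pickle.load(open('w7.pkl','rb'))['wrist']);cv2.imwrite('pics/w7.png',c.img)
"
```

```text
tray-frame TCP(mm) [  4.9  49.2 -12.7]
t 9.80 pos [ 0.5559 -0.1807  0.0775] xaz 12.2 q [-0.66  0.11  2.17  0.71  0.63  0.17] F [-27.1   0.3  25.4] w 0.0119
shift [-0.0016 -0.0008 -0.0007] turn [-0.39 -0.06  0.52] world [-0.0019  0.0005 -0.0002]
```

View pics/w7.png

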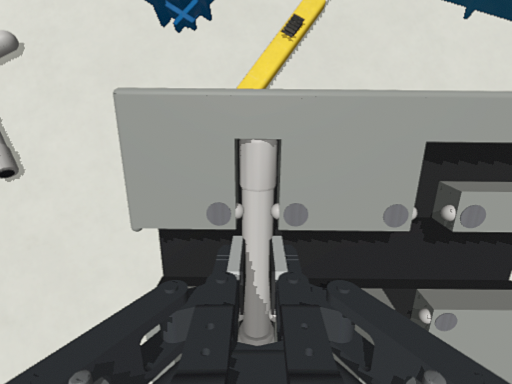

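>>> jog_arm --steps "0 0 -0.0005 0 0 0 0.2;0 0 0 0 0 0 0.2;0 0 0 0 0 0 0.2;0 0 0 0 0 0 0.2"

```text
time_s: 10.2
eef_pos: [0.5564, -0.1819, 0.0786]
tcp_rot: [-0.027, 0.96, 0.102, 0.259]
ft_force: [-0.7, 0.2, 0.4]
gripper_width: 0.0512
```

```bash
python3 -c "
from tgt import *
where();need(T(.08,.0033),M)"
```

```text
tray-frame TCP(mm) [  5.7  47.9 -11.8]
t 10.20 pos [ 0.5564 -0.1819  0.0786] xaz 12.2 q [-0.66  0.11  2.17  0.71  0.63  0.17] F [-0.7  0.2  0.4] w 0.0512
shift [-0.0021 -0.0024 -0.0798] turn [-0.19 -0.16  0.5 ] world [-0.0415 -0.0064  0.0679]
```

Released, no contact force. Retreat along the tool axis and look.

>>> jog_arm --steps "0 0 -0.02 0 0 0 0.2;0 0 -0.035 0 0 0 0.2;0 0 -0.035 0 0 0 0.5;0 0 -0.02 0 0 0 1;0 0 0 0 0 0 1"

```text
time_s: 10.7
eef_pos: [0.501, -0.1928, 0.174]
tcp_rot: [-0.028, 0.961, 0.102, 0.257]
ft_force: [0.8, -0.2, 0.3]
gripper_width: 0.0855
```

```bash
python3 snap.py w8 wrist scene; python3 -c "
from tgt import *
import pickle
where();need((.6217,.0805,.15),down(43))
c=Cam(pickle.load(open('w8.pkl','rb'))['wrist']);cv2.imwrite('pics/w8.png',c.img)
print(c.proj(trayP(p,[(65,50,-9),(0,50,-9),(-60,50,-9),(-60,85,-9),(-60,15,-9)])).round(1))
"
```

```text
tray-frame TCP(mm) [ 2.9 49.6 96.8]
t 10.80 pos [ 0.5005 -0.1916  0.1713] xaz 12.1 q [-0.76 -0.15  2.22  0.58  0.85  0.26] F [ 0.3  0.7 -0.6] w 0.0852
shift [ 0.1416 -0.2401  0.1072] turn [  7.69 -29.17 -30.13] world [ 0.1212  0.2721 -0.0213]
[[256.7 121.3]
 [256.1 195.1]
 [255.6 254. ]
 [219.5 253.6]
 [291.8 254.4]]
```

View pics/w8.png

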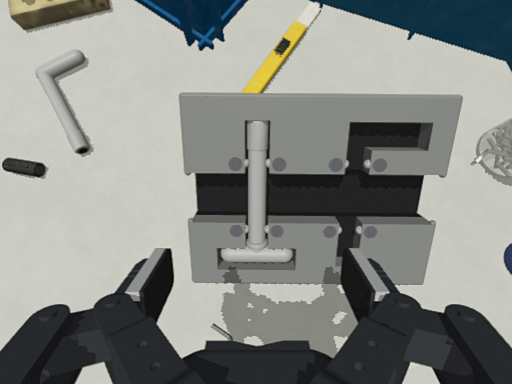

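```bash
python3 -c "
from tgt import *
rows((.6217,.0805,.20),down(43),9,1)"
```

```text
0.018 -0.027 0.007 0.9 -3.2 -3.3 1;
0.02 -0.025 0.006 0.9 -3.2 -3.3 1;
0.022 -0.024 0.006 0.9 -3.2 -3.3 1;
0.024 -0.023 0.005 0.9 -3.2 -3.3 1;
0.025 -0.021 0.004 0.9 -3.2 -3.3 1;
0.027 -0.02 0.002 0.9 -3.2 -3.3 1;
0.028 -0.018 0.001 0.9 -3.2 -3.3 1;
0.029 -0.016 -0.0 0.9 -3.2 -3.3 1;
0.03 -0.015 -0.002 0.9 -3.2 -3.3 1;
```

>>> jog_arm --steps "0.014 -0.027 -0.005 0.9 -3.2 -3.3 1;0.02 -0.025 0.003 0.9 -3.2 -3.3 1;0.022 -0.024 0.004 0.9 -3.2 -3.3 1;0.024 -0.023 0.003 0.9 -3.2 -3.3 1;0.025 -0.021 0.002 0.9 -3.2 -3.3 1;0.027 -0.02 0 0.9 -3.2 -3.3 1;0.028 -0.018 0 0.9 -3.2 -3.3 1;0.029 -0.016 -0.001 0.9 -3.2 -3.3 1;0.03 -0.015 -0.002 0.9 -3.2 -3.3 1;0 0 0 0 0 0 1"

```text
time_s: 11.8
eef_pos: [0.6084, 0.0946, 0.1975]
tcp_rot: [-0.013, 0.927, 0.375, -0.018]
ft_force: [-0.4, -0.8, 0.8]
gripper_width: 0.0854
```

```bash
python3 snap.py w9 wrist; python3 -c "
from tgt import *
import pickle
where();need((.6217,.0805,.05),down(43))
c=Cam(pickle.load(open('w9.pkl','rb'))['wrist']);cv2.imwrite('pics/w9.png',c.img)
"
```

```text
tray-frame TCP(mm) [155.7 307.1  37.8]
t 11.85 pos [0.6072 0.0931 0.1966] xaz 44.0 q [-0.02  0.21  1.74  0.01  1.24  0.78] F [-0.1 -1.3 -0.2] w 0.0854
shift [0.0054 0.0249 0.1457] turn [-2.22  1.48  0.95] world [ 0.0145 -0.0126 -0.1466]
```

View pics/w9.png

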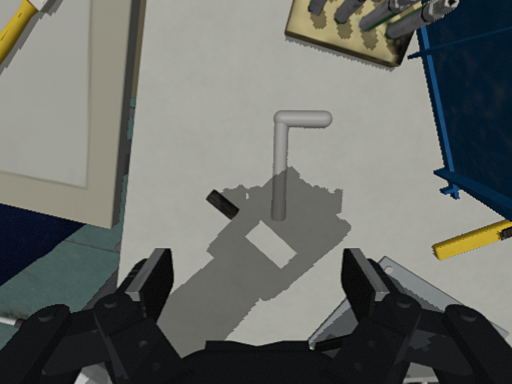

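```bash
python3 -c "
from tgt import *
import pickle
c=Cam(pickle.load(open('w9.pkl','rb'))['wrist'])
L=c.plane([(278.5,219),(281.5,118),(332,118),(280,170)],(0,0,.009));print(L.round(4))
x=L[1]-L[0];u=x/np.linalg.norm(x);mid=L[0]+u*.065;print(np.linalg.norm(x),np.degrees(np.arctan2(x[1],x[0])),mid,L[1]-u*.055,np.linalg.norm(L[2]-L[1]))
C=c.plane([(207,195),(237,212),(222,204)],(0,0,.01));m=down(43);print('cap in tool',((C-mid)@m).round(3))
cv2.imwrite('pics/w9a.png',cv2.resize(c.img[100:230,195:345],None,fx=4.5,fy=4.5,interpolation=cv2.INTER_CUBIC))
"
```

```text
[[0.5742 0.0352 0.009 ]
 [0.6611 0.1188 0.009 ]
 [0.6992 0.0797 0.009 ]
 [0.619  0.0782 0.009 ]]
0.12054401018263687 43.894894676372125 [0.62105264 0.08029977 0.009     ] [0.62144466 0.08067695 0.009     ] 0.05464291412144346
cap in tool [[-0.036 -0.086 -0.001]
 [-0.057 -0.05  -0.001]
 [-0.047 -0.068 -0.001]]
```

View pics/w9a.png

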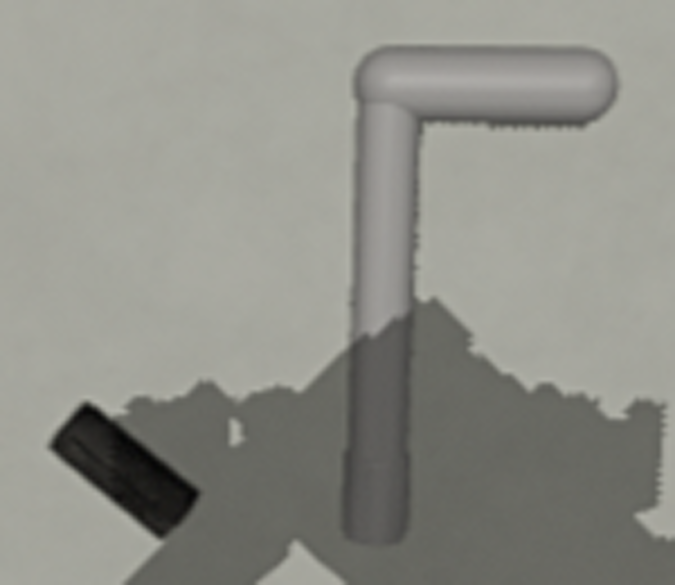

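>>> jog_arm --steps "0.003 0.013 0.04 -2.2 1.5 0.4 1;0 0.008 0.045 0 0 0 1;0 0 0.04 0 0 0 1;0 0 0 0 0 0 1"

```text
time_s: 12.25
eef_pos: [0.6207, 0.0796, 0.0628]
tcp_rot: [-0.001, 0.929, 0.371, -0.001]
ft_force: [-1.4, -0.0, -1.2]
gripper_width: 0.0859
```

```bash
python3 -c "
from tgt import *
need((.6213,.0806,.03),down(43.6))"
```

```text
t 12.25 pos [0.6207 0.0796 0.0628] xaz 43.5 q [-0.03  0.37  1.81  0.    0.97  0.78] F [-1.4 -0.  -1.2] w 0.0859
shift [ 0.0011 -0.0003  0.0328] turn [-0.11  0.03 -0.07] world [ 0.0006  0.001  -0.0328]
```

>>> jog_arm --steps "0.001 0 0.045 0 0 0 1;0 0 0 0 0 0 1"

```text
time_s: 12.45
eef_pos: [0.6206, 0.079, 0.0201]
tcp_rot: [-0.002, 0.929, 0.37, -0.002]
ft_force: [-0.9, -0.3, -1.7]
gripper_width: 0.0853
```

```bash
python3 -c "
from tgt import *
need((.6213,.0806,.004),down(43.6))"
```

```text
t 12.45 pos [0.6206 0.079  0.0201] xaz 43.4 q [-0.04  0.43  1.82  0.    0.9   0.78] F [-0.9 -0.3 -1.7] w 0.0853
shift [ 0.0016 -0.0006  0.0161] turn [-0.25  0.15 -0.18] world [ 0.0007  0.0016 -0.0161]
```

>>> jog_arm --steps "0.001 -0.0005 0.016 -0.2 0.1 -0.2 1;0 0 0 0 0 0 1"

```text
time_s: 12.65
eef_pos: [0.6232, 0.0792, 0.008]
tcp_rot: [0.001, 0.929, 0.371, 0.001]
ft_force: [-0.9, -0.5, -0.1]
gripper_width: 0.0857
```

```bash
python3 -c "
from tgt import *
need((.6213,.0806,.004),down(43.6))"
```

```text
t 12.65 pos [0.6232 0.0792 0.008 ] xaz 43.6 q [-0.03  0.45  1.82  0.    0.87  0.78] F [-0.9 -0.5 -0.1] w 0.0857
shift [-0.0004 -0.0023  0.004 ] turn [ 0.13 -0.13 -0.04] world [-0.0019  0.0014 -0.004 ]
```

>>> jog_arm --steps "0 -0.002 0.004 0.1 -0.1 0 1;0 0 0 0 0 0 1;0 0 0 0 0 0 -1;0 0 0 0 0 0 -1;0 0 0 0 0 0 -1;0 0 0 0 0 0 -1;0 0 0 0 0 0 -1;0 0 0 0 0 0 -1;0 0 0 0 0 0 -1" --grip_force 90

```text
time_s: 13.55
eef_pos: [0.6297, 0.0805, 0.0174]
tcp_rot: [0.004, 0.929, 0.371, 0.009]
ft_force: [-0.8, 0.5, 0.4]
gripper_width: -0.0003
```

```bash
python3 -c "
from tgt import *
need((.6213,.0806,.004),down(43.6))"
```

```text
t 13.55 pos [0.6297 0.0805 0.0174] xaz 43.5 q [-0.03  0.44  1.81  0.    0.88  0.78] F [-0.8  0.5  0.4] w -0.0003
shift [-0.0062 -0.0061  0.0133] turn [ 0.76 -0.79 -0.07] world [-0.0084  0.0001 -0.0134]
```

```bash
python3 snap.py w10 wrist; python3 -c "
from tgt import *
import pickle
c=Cam(pickle.load(open('w10.pkl','rb'))['wrist']);cv2.imwrite('pics/w10.png',c.img)"
```

```text
(no output)
```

View pics/w10.png

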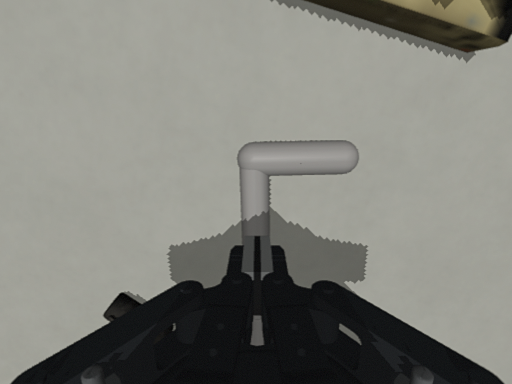

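>>> jog_arm --steps "0 0 -0.015 0 0 0 1;0 0 -0.01 0 0 0 1;0 0 0 0 0 0 1;0 0 0 0 0 0 1;0 0 0 0 0 0 1;0 0 0 0 0 0 1" --grip_force 40

```text
time_s: 14.2
eef_pos: [0.6289, 0.0804, 0.0442]
tcp_rot: [0.004, 0.929, 0.371, 0.009]
ft_force: [0.3, -0.7, 0.6]
gripper_width: 0.0845
```

```bash
python3 snap.py w11 wrist; python3 -c "
from tgt import *
import pickle
need((.6213,.0806,.02),down(43.6))
c=Cam(pickle.load(open('w11.pkl','rb'))['wrist']);cv2.imwrite('pics/w11.png',c.img)"
```

```text
t 14.25 pos [0.6288 0.0804 0.0441] xaz 43.5 q [-0.03  0.4   1.81  0.    0.92  0.78] F [0.4 0.9 0.3] w 0.0854
shift [-0.0056 -0.0057  0.024 ] turn [ 0.75 -0.77 -0.07] world [-0.0075  0.0002 -0.0241]
```

View pics/w11.png

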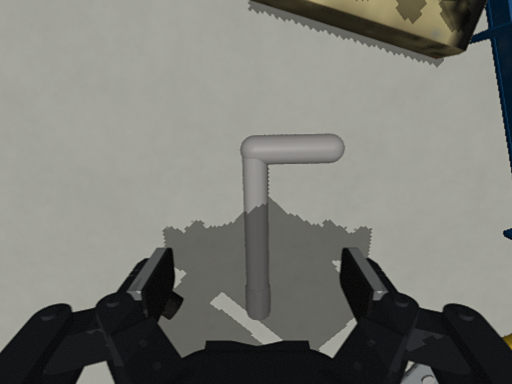

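```bash
python3 -c "
from tgt import *
import pickle
c=Cam(pickle.load(open('w11.pkl','rb'))['wrist'])
L=c.plane([(258,315),(256,149),(345,148)],(0,0,.009));print(L.round(4))
x=L[1]-L[0];u=x/np.linalg.norm(x);mid=L[0]+u*.065;az=np.degrees(np.arctan2(x[1],x[0]));print(np.linalg.norm(x),az,mid,L[1]-u*.055,np.linalg.norm(L[2]-L[1]))
mm=L[1]-u*.055
need((mm[0],mm[1],.015),down(az))
cap=c.plane([(165,300),(180,310)],(0,0,.01));print((cap-mm)@down(az))
"
```

```text
[[0.5776 0.0304 0.009 ]
 [0.665  0.1153 0.009 ]
 [0.7029 0.0762 0.009 ]]
0.12189537490640145 44.17822106798295 [0.62422472 0.07566514 0.009     ] [0.62558404 0.07698602 0.009     ] 0.054505536505113326
t 14.25 pos [0.6288 0.0804 0.0441] xaz 43.5 q [-0.03  0.4   1.81  0.    0.92  0.78] F [0.4 0.9 0.3] w 0.0854
shift [-0.0051 -0.0002  0.0291] turn [ 0.75 -0.77 -0.65] world [-0.0033 -0.0034 -0.0291]
[[-0.05177087 -0.06630001 -0.001     ]
 [-0.060516   -0.05638804 -0.001     ]]
```

>>> jog_arm --steps "-0.004 0 0.028 0.7 -0.7 -0.5 1;0 0 0 0 0 0 1"

```text
time_s: 14.45
eef_pos: [0.6264, 0.0776, 0.0156]
tcp_rot: [0.0, 0.927, 0.375, 0.001]
ft_force: [-1.4, -0.4, -0.3]
gripper_width: 0.0854
```

```bash
python3 -c "
from tgt import *
need((.6252,.0766,.001),down(44))"
```

```text
t 14.45 pos [0.6264 0.0776 0.0156] xaz 44.0 q [-0.04  0.44  1.81  0.    0.89  0.76] F [-1.4 -0.4 -0.3] w 0.0854
shift [-0.0016 -0.0001  0.0146] turn [ 0.03 -0.05  0.05] world [-0.0012 -0.001  -0.0146]
```

>>> jog_arm --steps "-0.001 0 0.014 0 0 0 1;0 0 0 0 0 0 1"

```text
time_s: 14.65
eef_pos: [0.626, 0.077, 0.0012]
tcp_rot: [0.0, 0.927, 0.375, 0.001]
ft_force: [-0.9, 0.1, -0.3]
gripper_width: 0.0855
```

```bash
python3 -c "
from tgt import *
need((.6252,.0766,.001),down(44))"
```

```text
t 14.65 pos [0.626  0.077  0.0012] xaz 44.0 q [-0.04  0.46  1.81  0.    0.87  0.76] F [-0.9  0.1 -0.3] w 0.0855
shift [-0.0008 -0.0003  0.0002] turn [ 0.06 -0.08  0.03] world [-0.0008 -0.0004 -0.0002]
```

>>> jog_arm --steps "0 0 0 0 0 0 -1;0 0 0 0 0 0 -1;0 0 0 0 0 0 -1;0 0 0 0 0 0 -1;0 0 0 0 0 0 -1;0 0 0 0 0 0 -1;0 0 0 0 0 0 -1" --grip_force 40

```text
time_s: 15.35
eef_pos: [0.6276, 0.0773, 0.0038]
tcp_rot: [0.001, 0.927, 0.375, 0.003]
ft_force: [0.1, -0.2, -1.6]
gripper_width: 0.0142
```

>>> jog_arm --steps "0 0 0 0 0 0 -1;0 0 0 0 0 0 -1;0 0 0 0 0 0 -1" --grip_force 70

```text
time_s: 15.65
eef_pos: [0.6277, 0.0773, 0.0039]
tcp_rot: [0.001, 0.927, 0.375, 0.003]
ft_force: [0.7, 0.2, 0.4]
gripper_width: 0.0135
```

```bash
python3 snap.py w12 wrist; python3 -c "
from tgt import *
import pickle
need((.6252,.0766,.001),down(44))
c=Cam(pickle.load(open('w12.pkl','rb'))['wrist']);cv2.imwrite('pics/w12.png',c.img)"
```

```text
t 15.70 pos [0.6277 0.0773 0.0039] xaz 44.0 q [-0.04  0.46  1.81  0.    0.87  0.76] F [-0.2 -0.2 -0.1] w 0.0134
shift [-0.0023 -0.0013  0.0029] turn [ 0.24 -0.26  0.04] world [-0.0025 -0.0007 -0.0029]
```

View pics/w12.png

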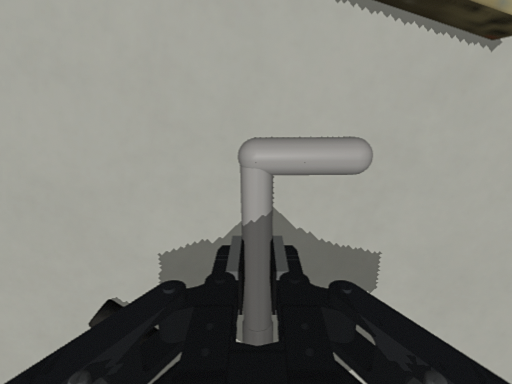

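>>> jog_arm --steps "0 0 -0.015 0 0 0 -1;0 0 -0.04 0 0 0 -1;0 0 -0.045 0 0 0 -1;0 0 -0.045 0 0 0 -1;0 0 -0.045 0 0 0 -1;0 0 -0.02 0 0 0 -1"

```text
time_s: 16.3
eef_pos: [0.6223, 0.0772, 0.2186]
tcp_rot: [-0.002, 0.927, 0.375, -0.003]
ft_force: [0.1, -0.4, -1.5]
gripper_width: 0.0132
```

```bash
python3 -c "
from tgt import *
print(T(.13,0,.005,-35))
need(T(.13,0,.005,-35),M);rows(T(.13,0,.005,-35),M,10)"
```

```text
[ 0.50562428 -0.27694973  0.18645895]
t 16.30 pos [0.6223 0.0772 0.2186] xaz 44.0 q [-0.04  0.2   1.71  0.    1.24  0.76] F [ 0.1 -0.4 -1.5] w 0.0132
shift [-0.3299  0.1737  0.0328] turn [-8.72 29.56 31.62] world [-0.1167 -0.3542 -0.0321]
-0.033 0.017 0.003 -0.9 3.0 3.2 -1;
-0.032 0.019 0.002 -0.9 3.0 3.2 -1;
-0.031 0.021 0.001 -0.9 3.0 3.2 -1;
-0.03 0.023 -0.001 -0.9 3.0 3.2 -1;
-0.029 0.024 -0.002 -0.9 3.0 3.2 -1;
-0.027 0.026 -0.003 -0.9 3.0 3.2 -1;
-0.025 0.027 -0.004 -0.9 3.0 3.2 -1;
-0.024 0.029 -0.005 -0.9 3.0 3.2 -1;
-0.022 0.03 -0.005 -0.9 3.0 3.2 -1;
-0.02 0.031 -0.006 -0.9 3.0 3.2 -1;
```

>>> jog_arm --steps "-0.033 0.017 0 -0.9 3 3.2 -1;-0.032 0.019 -0.001 -0.9 3 3.2 -1;-0.031 0.021 -0.002 -0.9 3 3.2 -1;-0.03 0.023 -0.003 -0.9 3 3.2 -1;-0.029 0.024 -0.004 -0.9 3 3.2 -1;-0.027 0.026 -0.005 -0.9 3 3.2 -1;-0.025 0.027 -0.005 -0.9 3 3.2 -1;-0.024 0.029 -0.005 -0.9 3 3.2 -1;-0.022 0.03 -0.006 -0.9 3 3.2 -1;-0.018 0.025 -0.006 -0.9 3 3.2 -1"

```text
time_s: 17.3
eef_pos: [0.5005, -0.2785, 0.2209]
tcp_rot: [-0.021, 0.954, 0.091, 0.284]
ft_force: [0.1, 1.1, -2.3]
gripper_width: 0.0128
```

```bash
python3 snap.py w13 wrist; python3 -c "
from tgt import *
import pickle
where();need(T(.10,0,.005,-35),M)
c=Cam(pickle.load(open('w13.pkl','rb'))['wrist']);cv2.imwrite('pics/w13.png',c.img)"
```

```text
tray-frame TCP(mm) [  9.2 -38.6 148.5]
t 17.35 pos [ 0.4983 -0.2821  0.2192] xaz 10.8 q [-0.91 -0.12  2.11  0.63  0.95  0.16] F [ 0.1 -2.9 -2.6] w 0.0125
shift [-0.0124 -0.0049  0.0618] turn [ 1.32 -2.92 -0.71] world [ 0.022   0.0082 -0.0587]
```

View pics/w13.png

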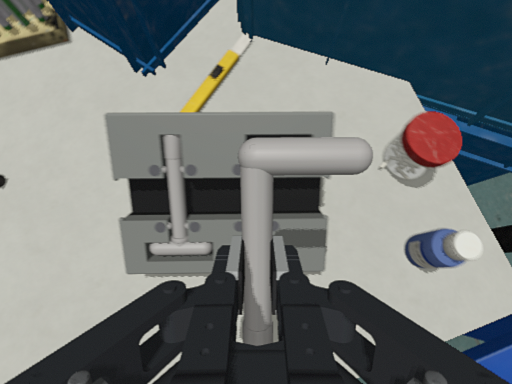

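```bash
python3 -c "
from tgt import *
import pickle
c=Cam(pickle.load(open('w13.pkl','rb'))['wrist'])
P,m,_=now()
for z in (-.003,-.005):
  W=c.plane([(256.5,156),(372,155),(257,210),(257.5,240),(340,155.5),(256.5,137),(256.5,175)],P+m@[0,0,z],m[:,2]);print(((W-P)@m*1e3).round(1).tolist())
cv2.imwrite('pics/w13a.png',cv2.resize(c.img[125:260,230:385],None,fx=4.5,fy=4.5,interpolation=cv2.INTER_CUBIC))
"
```

```text
[[55.4, -3.7, -3.0], [56.3, 51.8, -3.0], [27.6, -3.3, -3.0], [10.6, -3.0, -3.0], [55.9, 36.5, -3.0], [64.5, -3.7, -3.0], [46.0, -3.7, -3.0]]
[[55.8, -3.7, -5.0], [56.6, 51.0, -5.0], [28.4, -3.3, -5.0], [11.6, -3.0, -5.0], [56.3, 35.9, -5.0], [64.7, -3.7, -5.0], [46.5, -3.6, -5.0]]
```

View pics/w13a.png

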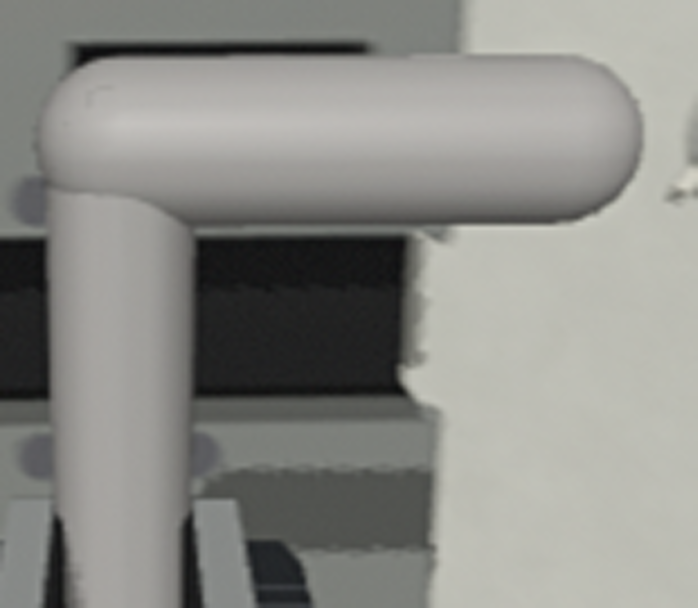

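Run:
```python
from tgt import *
import pickle
c0=Cam(pickle.load(open('w12.pkl','rb'))['wrist'])
P0=np.array([.6277,.0773,.0039]);m0=rot(np.array([.001,.927,.375,.003])/np.linalg.norm([.001,.927,.375,.003])).as_matrix()
off=m0.T@(c0.o-P0);Rc=m0.T@c0.R;print(off,Rc.round(4))
for nm in('w13','w12'):
    c=Cam(pickle.load(open(nm+'.pkl','rb'))['wrist']);m=c.R@Rc.T;P=c.o-m@off
    U=[(256.5,156),(372,155),(257,210),(257.5,240)] if nm=='w13' else [(257,156),(372.5,155),(257.5,210),(257.5,335)]
    for z in(-.003,-.005):
        W=c.plane(U,P+m@[0,0,z],m[:,2]);print(nm,((W-P)@m*1e3).round(1).tolist())
```

```text
[ 0.0788713  -0.0002252  -0.14161679] [[ 1.000e-04 -9.510e-01 -3.091e-01]
 [ 1.000e+00  3.000e-04 -6.000e-04]
 [ 7.000e-04 -3.091e-01  9.510e-01]]
w13 [[52.8, -0.5, -3.0], [53.3, 54.9, -3.0], [25.0, -0.3, -3.0], [8.1, 0.0, -3.0]]
w13 [[53.2, -0.5, -5.0], [53.7, 54.1, -5.0], [25.8, -0.3, -5.0], [9.1, 0.0, -5.0]]
w12 [[52.8, -0.3, -3.0], [53.3, 55.1, -3.0], [25.0, 0.0, -3.0], [-54.6, 0.1, -3.0]]
w12 [[53.2, -0.3, -5.0], [53.7, 54.3, -5.0], [25.8, 0.0, -5.0], [-52.6, 0.1, -5.0]]
```

```bash
python3 -c "
from tgt import *
where();need(T(.10,0.002,.004,-35),M)"
```

```text
tray-frame TCP(mm) [  9.2 -38.6 148.5]
t 17.35 pos [ 0.4983 -0.2821  0.2192] xaz 10.8 q [-0.91 -0.12  2.11  0.63  0.95  0.16] F [ 0.1 -2.9 -2.6] w 0.0125
shift [-0.0104 -0.0049  0.0609] turn [ 1.32 -2.92 -0.71] world [ 0.0232  0.0084 -0.0568]
```

>>> jog_arm --steps "-0.01 -0.005 0.03 1.3 -2.9 -0.7 -1;0 0 0.035 0 0 0 -1;0 0 0.02 0 0 0 -1;0 0 0 0 0 0 -1"

```text
time_s: 17.75
eef_pos: [0.5308, -0.2747, 0.1426]
tcp_rot: [-0.023, 0.961, 0.096, 0.257]
ft_force: [0.0, 0.9, -0.3]
gripper_width: 0.0129
```

```bash
python3 -c "
from tgt import *
where();need(T(.04,0.002,.004,-35),M)"
```

```text
tray-frame TCP(mm) [ -0.1 -37.9  65.5]
t 17.75 pos [ 0.5308 -0.2747  0.1426] xaz 11.5 q [-0.83  0.05  2.08  0.62  0.82  0.15] F [ 0.   0.9 -0.3] w 0.0129
shift [ 0.0022 -0.0031  0.0384] turn [ 0.4   0.05 -0.07] world [ 0.0201  0.0071 -0.0322]
```

>>> jog_arm --steps "0.002 -0.003 0.03 0.4 0 0 -1;0 0 0.015 0 0 0 -1;0 0 0 0 0 0 -1"

```text
time_s: 18.05
eef_pos: [0.5555, -0.2676, 0.1077]
tcp_rot: [-0.025, 0.961, 0.099, 0.258]
ft_force: [0.0, -0.0, -0.6]
gripper_width: 0.0133
```

```bash
python3 snap.py w14 wrist;python3 -c "
from tgt import *
where();need(T(.02,0.002,.004,-35),M)
import pickle
c=Cam(pickle.load(open('w14.pkl','rb'))['wrist']);cv2.imwrite('pics/w14.png',c.img)"
```

```text
tray-frame TCP(mm) [  5.  -36.1  23.1]
t 18.10 pos [ 0.5555 -0.2678  0.1085] xaz 11.8 q [-0.79  0.14  2.06  0.66  0.75  0.12] F [ 0.5 -0.  -2.1] w 0.0131
shift [-0.003  -0.0012  0.0161] turn [ 0.18 -0.12  0.19] world [ 0.0052  0.0022 -0.0155]
```

View pics/w14.png

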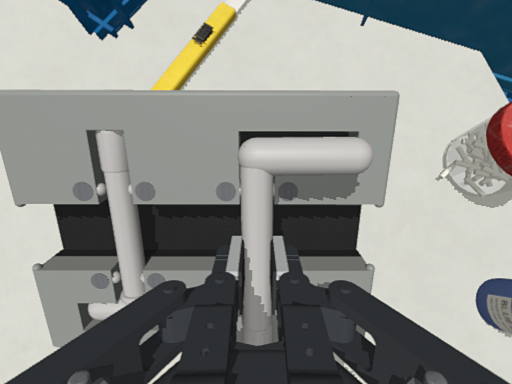

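```bash
python3 -c "
from tgt import *
import pickle
c=Cam(pickle.load(open('w14.pkl','rb'))['wrist'])
print(c.proj(trayP(p,[(66.5,-24.5),(66.5,-92),(85,-110),(23,-24.5)])))"
```

```text
[[236.91086745 130.0609416 ]
 [358.48182899 130.43678772]
 [395.77741262  95.43881512]
 [238.21687219 203.84268467]]
```

>>> jog_arm --steps "-0.002 -0.001 0.01 0.1 -0.1 0.1 -1;0 0 0 0 0 0 -1"

```text
time_s: 18.3
eef_pos: [0.5591, -0.2672, 0.101]
tcp_rot: [-0.024, 0.961, 0.099, 0.259]
ft_force: [-0.3, 0.0, -2.6]
gripper_width: 0.0131
```

```bash
python3 -c "
from tgt import *
where();need(T(.018,0.002,.004,-35),M)"
```

```text
tray-frame TCP(mm) [  4.4 -36.2  14.8]
t 18.30 pos [ 0.5591 -0.2672  0.101 ] xaz 11.8 q [-0.78  0.16  2.06  0.67  0.73  0.12] F [-0.3  0.  -2.6] w 0.0131
shift [-0.0024 -0.0013  0.0098] turn [ 0.24 -0.13  0.17] world [ 0.0026  0.0018 -0.0097]
```

>>> jog_arm --steps "-0.003 -0.001 0.008 0.2 -0.1 0.2 -1;0 0 0 0 0 0 -1"

```text
time_s: 18.5
eef_pos: [0.5606, -0.2667, 0.0934]
tcp_rot: [-0.025, 0.961, 0.097, 0.258]
ft_force: [0.4, 0.5, -1.6]
gripper_width: 0.0129
```

```bash
python3 snap.py w15 wrist;python3 -c "
from tgt import *
where();need(T(.01,0.002,.004,-35),M)
import pickle
c=Cam(pickle.load(open('w15.pkl','rb'))['wrist']);cv2.imwrite('pics/w15.png',cv2.resize(c.img[80:260,180:420],None,fx=3,fy=3,interpolation=cv2.INTER_CUBIC))"
```

```text
tray-frame TCP(mm) [  2.8 -36.7   8.1]
t 18.55 pos [ 0.5612 -0.2672  0.0944] xaz 11.6 q [-0.78  0.17  2.06  0.68  0.72  0.11] F [ 0.3 -0.  -1.4] w 0.0130
shift [-0.0008 -0.0017  0.0111] turn [ 0.22 -0.16  0.01] world [ 0.0044  0.0026 -0.01  ]
```

View pics/w15.png

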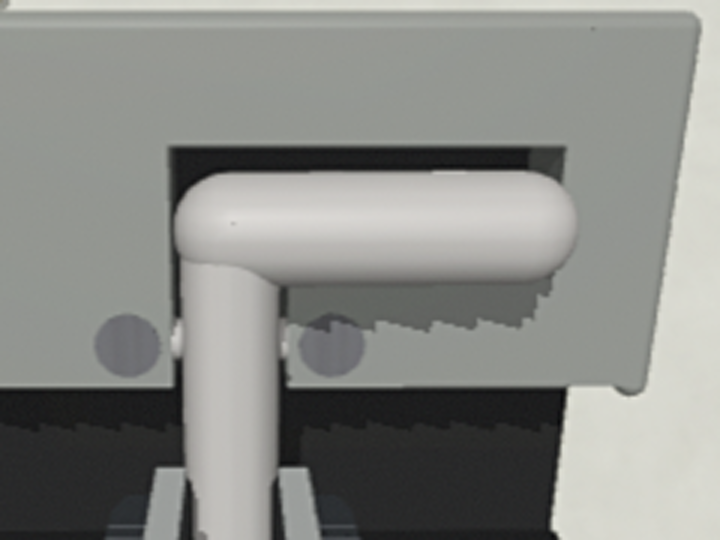

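>>> jog_arm --steps "-0.001 -0.0008 0.008 0.2 -0.1 0 -1;-0.001 0 0.004 0 0 0 -1;0 0 0 0 0 0 -1"

```text
time_s: 18.85
eef_pos: [0.5657, -0.2655, 0.0827]
tcp_rot: [-0.027, 0.961, 0.098, 0.258]
ft_force: [-0.7, 0.9, 0.5]
gripper_width: 0.0127
```

```bash
python3 -c "
from tgt import *
where();need(T(.0,0.002,.004,-35.8),M)"
```

```text
tray-frame TCP(mm) [  1.1 -35.8  -4.4]
t 18.85 pos [ 0.5657 -0.2655  0.0827] xaz 11.6 q [-0.77  0.2   2.05  0.7   0.7   0.1 ] F [-0.7  0.9  0.5] w 0.0127
shift [ 0.0009 -0.      0.0086] turn [-0.04 -0.09  0.01] world [ 0.005   0.0011 -0.007 ]
```

>>> jog_arm --steps "0.001 0 0.005 0 0 0 -1;0 0 0.004 0 0 0 -1;0 0 0 0 0 0 -1" --grip_force 90

```text
time_s: 19.15
eef_pos: [0.5715, -0.264, 0.0763]
tcp_rot: [-0.027, 0.961, 0.098, 0.259]
ft_force: [8.5, 1.1, -10.8]
gripper_width: 0.0124
```

```bash
python3 -c "
from tgt import *
where();need(T(.0,0.002,.004,-35.8),M)"
```

```text
tray-frame TCP(mm) [  3.1 -35.6 -13. ]
t 19.15 pos [ 0.5715 -0.264   0.0763] xaz 11.6 q [-0.76  0.22  2.04  0.71  0.69  0.09] F [  8.5   1.1 -10.8] w 0.0124
shift [-0.0011  0.0002  0.    ] turn [-0.13 -0.17  0.02] world [-0.0009 -0.0004 -0.0006]
```

Past the catches (pulling in). Push to the bottom.

>>> jog_arm --steps "-0.0005 0 0.003 0 0 0 -1;0 0 0.003 0 0 0 -1"

```text
time_s: 19.35
eef_pos: [0.5728, -0.2639, 0.0747]
tcp_rot: [-0.029, 0.96, 0.102, 0.258]
ft_force: [-42.5, 4.2, 38.2]
gripper_width: 0.0123
```

```bash
python3 -c "
from tgt import *
where();need(T(.0,0.002,.004,-35.8),M)"
```

```text
tray-frame TCP(mm) [  3.4 -35.7 -15. ]
t 19.35 pos [ 0.5728 -0.2639  0.0747] xaz 12.1 q [-0.76  0.23  2.04  0.71  0.7   0.09] F [-42.5   4.2  38.2] w 0.0123
shift [-0.0014  0.0001 -0.002 ] turn [-0.4  -0.06  0.41] world [-0.0021 -0.0005  0.001 ]
```

>>> jog_arm --steps "0 0 -0.001 0 0 0 0.2;0 0 0 0 0 0 0.2;0 0 0 0 0 0 0.2;0 0 0 0 0 0 0.2;0 0 -0.02 0 0 0 0.2;0 0 -0.035 0 0 0 0.2;0 0 -0.035 0 0 0 0.2;0 0 -0.035 0 0 0 1;0 0 0 0 0 0 1;0 0 0 0 0 0 1"

```text
time_s: 20.35
eef_pos: [0.5102, -0.2786, 0.1871]
tcp_rot: [-0.027, 0.96, 0.102, 0.258]
ft_force: [-1.0, 0.2, -1.0]
gripper_width: 0.0855
```

```bash
python3 snap.py w16 wrist scene side;python3 -c "
from tgt import *
where();need(T(.11,0.002,.004,-35),M)
import pickle
c=Cam(pickle.load(open('w16.pkl','rb'))['wrist']);cv2.imwrite('pics/w16.png',cv2.resize(c.img[60:330,80:460],None,fx=2.1,fy=2.1,interpolation=cv2.INTER_CUBIC))
L=[(55,-90,-9),(55,-35,-9),(-65,-35,-9),(0,-35,-9),(65,50,-9),(-60,50,-9),(-60,85,-9),(-60,15,-9)]
print((((c.proj(trayP(p,L))-[80,60])+.5)*2.1-.5).round().tolist())
c=Cam(pickle.load(open('w16.pkl','rb'))['scene']);cv2.imwrite('pics/s16.png',c.img)
"
```

```text
tray-frame TCP(mm) [  3.4 -37.1 113.3]
t 20.50 pos [ 0.5103 -0.2781  0.1859] xaz 12.1 q [-0.87 -0.04  2.08  0.59  0.92  0.17] F [-0.2 -0.3 -0.6] w 0.0853
shift [-0.0014 -0.002   0.0163] turn [-0.35 -0.    0.42] world [ 0.0063  0.0034 -0.0149]
[[498.0, 151.0], [369.0, 149.0], [367.0, 400.0], [368.0, 273.0], [167.0, 124.0], [192.0, 389.0], [120.0, 389.0], [264.0, 390.0]]
```

View pics/w16.png

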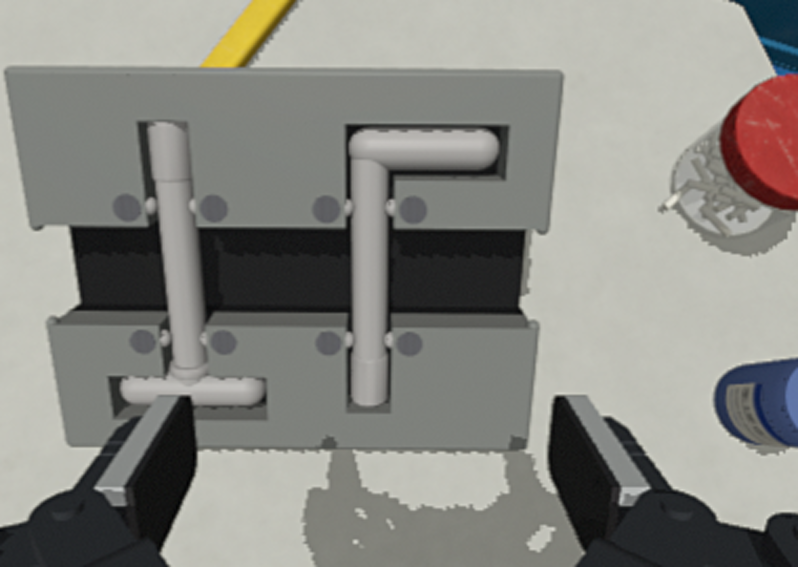

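View pics/s16.png

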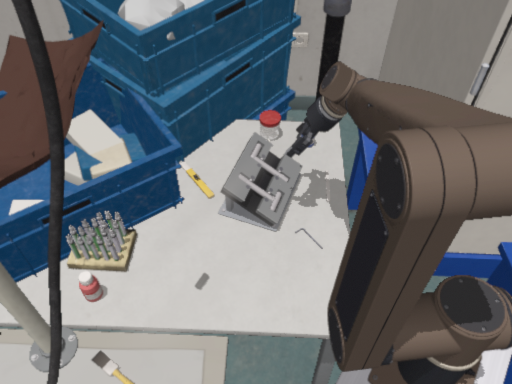

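```bash
python3 -c "
from rig import bot
print(bot.job_done())"
```

```text
the job is handed in; nothing more can be done
None
```

Both wrenches are in their own recesses in the tray, pressed down past the catches, and the job was handed in at about 20.5 s of the 66 s allowed.

- **T wrench:** I gripped it by the shank, turned it about 170° and pressed it in until the recess floor pushed back, at about 37 N.
- **L wrench:** My first grasp failed: the fingers closed above the shank and nudged it about 5 mm on the table. I measured it again, gripped it lower, and pressed it in until it bottomed, at about 57 N on the wrist.
- **Last wrist picture:** The T's bar and socket end, and the L's tip, elbow and socket end, lie within about 2 mm of their seated places. The catch balls show on both sides of both shanks. Depth was not measured directly. I infer it from the force at the bottom and from how well the picture matches the seated positions.
- **Tray position:** The single-camera estimates disagreed by up to 8 mm, so I used the close wrist-camera fit. That fit was itself about 0.5–1 mm off sideways at the recesses, which I allowed for on the L.
- **Other things on the table:** The cap, hex key and cutter look unmoved in the last scene picture. The arm hides the tweezers and mostly hides the ink bottle in that view, so I could not compare them there. I did not measure any of these. The gripper ended open, about 110 mm clear of the tray.

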